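Tip cold control tubes into the tube warmer and start it

ROBOT

A 7-joint arm with a two-finger parallel gripper is mounted at the origin on the work surface. World frame = base frame: x ahead of the robot, y to its left, z up, the work surface at z = 0. Lengths are in m, angles in degrees, forces in N, time in s.
With the tool pointing down it reaches from about 0.35 to 0.775 m from the base axis. Payload 3.1 kg.
Tool frame: the origin (TCP) lies on the centre line of the jaws, within the pads' length; the fingertips stand bot.tip_extent ahead of it and the grasp point (between the pads) is the TCP (bot.tip_extent is the distance from the TCP to the fingertips, in m); x points along the fingers, z is the direction in which the jaws open and shut, and the axes are right-handed (so a half turn about x gives the same grasp; the last joint's range is limited). The gripper opens to 85 mm and grips with 20 to 120 N. Pads are 22 mm wide; open, the fingers measure 114 mm over their backs; the gripper's body (76 mm by 85 mm) begins 54 mm behind the grasp point. The pads swing forward as they close: fully open they stand 13 mm farther back than shut.
Start: joints at [-71.201, 17.813, 0.802, 86.603, -0.252, 75.585, -1.558], TCP at [0.199, 0.513, 0.25] pointing down, gripper open.
Joint ranges: [-154.91, 154.91], [-16.99, 109.72], [-72.82, 74.43], [7.12, 147.25], [-82.49, 262.49], [11.32, 116.49], [-174.64, 174.64]. Speed limits (degrees/s): [159.86, 159.86, 180, 180, 180, 180, 180].

INTERFACE

Orientations are given as [roll, pitch, yaw] about the fixed x, y, z axes, in that order (R = Rz(yaw) Ry(pitch) Rx(roll)).
In Python, from cell import monitor, vision, order, bot gives the robot as it stands.
- The arm moves only by the tool drive_tool, never from a script. Its argument "deltas" is a list of rows, each a list of 6 numbers: the shift along the tool's x, y, z in mm, then the turn, a rotation vector about the tool's x, y, z in units of 8 degrees (1.0 is 8 degrees). A call has exactly 10 rows; each row is the pose to reach, as a shift and turn from the pose commanded when the call began, along the tool's axes at that moment; what a row does not reach only later rows make up. A row lasts 1/8 s, in which the tool goes at most 62.5 mm and 10.7 degrees, less where a joint would pass 70% of its speed; a pose out of reach is approached as far as the arm can. A call with a gripper value outside its range is refused whole. "claw" is the closure in counts, from 0 (fully open) to 255 (shut), set as the call begins (left out, the last holds). The fingers move at their own pace and stop on an object; the grip force is fixed at half the most. Time passes only in rows, so rows that repeat a pose let the fingers close, or fill a call up. It gives the time, the measured TCP pose, the force and the opening at its end, in the units of the state.
- monitor.observe(): the state, without advancing time (a new reading comes with each control period).
- vision.read_camera(name): name is "scene" or "top" or "wrist"; returns a dict with "color" (400x640x3 uint8, red, green, blue), "K" (3x3 intrinsics, pixels), "dist_coeffs" ([k1, k2, p1, p2, k3] as OpenCV has them; the pictures are not rectified), "pose" (4x4, takes a point from camera to world coordinates). Camera axes: x right, y up, looking along -z (the intrinsics and any distortion apply to the point x, -y, -z); pixel columns grow to the right and rows downward; lengths in m; the calibration is good to about 2 mm. A picture is of the moment at which its call begins. There is no depth.
- order.sign_off(): hands the job in, once; it reports no verdict.
Trained networks look in the newest picture that a camera, given by its name, has taken for a name from the list of things; names that differ only in an ending like _2 or _b are one class to them, and where a whole thing is asked for, a point or a joint stands for the part that bears it (a point fixed in the world has none). Each returns a list of dicts, best first, with "conf" (0 to 1); they miss things now and then, are a little off and sometimes report something else, mostly with a low value. They report only what shows in the picture. A call takes as long as a camera call. They do not tell look-alikes from the thing itself.
- vision.cut_out(name, camera): "mask" (400x640 bool, what is visible of it) and "at" ([column, row] in pixels, amid what is visible of it).
The state is a dict: "clock": time; "joint_pos": joint angles; "qvel": joint speeds; "effort": joint torques, N m; "tcp_pos": TCP position; "tool_rot": TCP orientation; "force": force on the tool from outside, world axes, zero at the start; "wrist_torque": the same for the moment, N m; "width": opening from 0.0 (shut) to 1.0 (fully open).
Only numpy, scipy, OpenCV 4.12 (cv2) and the standard library are available. Lean on these libraries where they do the work, as an engineer would, in place of code of your own. Each camera call takes 0.05 s, during which the arm holds its last target.

TASK

Carry the steel carrier to the tube warmer and tip it with its lip close over the warmer's front apron, so that its four amber tubes roll down and lie one to a groove; let none fall on the bench. Then put the empty carrier on the sloping drain rack, flat on the deck and pushed down against the backstop, and let go. Last, close the warmer's clear cover fully and press the round start button right down, leaving the other things on the bench where they are.

Things in the scene. Friction and masses are not known exactly. Their poses are not given: they have to be found in the camera images.
- warmer: Tube warmer: white housing fixed to the bench. Origin on the bench under the block's middle; own x points to its back, away from the robot, z up. Own x -105 to +115 mm, y -159 to +91 mm. Side cheeks (78 to 90.5 mm either side of own y = 0) are 118 mm high; between them, in front, no wall stands above the apron. The control side (own y -159 to -91) is 100 mm high.
- bed: The warmer's grooved aluminium block, 156 mm clear width between the cheeks. Origin in the middle of its upper face, 65 mm above the bench; own x points down its slope (15 degrees, falling to the back), y along the grooves, z out of the face. Own x -105 to -60 mm: smooth apron where tubes are tipped in. Then five grooves up to own x +81.5 mm, then an end stop 18 mm high.
- cover (a joint): Clear cover, hinged along the warmer's y at its back. 0 = closed (level, 118 mm above the bench), grows as it opens upward; starts at 1.2 to 1.4 rad. A stiff hinge (0.36 N m) holds it where it is left; closed fingers can push it shut on its outer face. Sheet 200 x 181 x 4 mm (outer face 4 mm above the hinge line when shut), 0.25 kg, skirt 14 mm deep under its front edge.
- cover_hinge (a point): Middle of the cover's hinge line, fixed on the warmer at its own x = +110, y = 0, z = 118 mm.
- cover_tab (a point): Middle of the grey finger tab at the cover's free edge, 217 mm from the hinge; the tab is 56 mm wide, 8 mm thick and projects 22 mm past the sheet, which it continues. Own axes are the cover's: at angle 0 own x points to the back and z up.
- start (a joint): Travel of the round steel start button on the warmer's control side, 0 = up, 0.006 m = fully down, which takes 5 N; counts as pressed beyond 0.0045 m. It springs back.
- start_top (a point): Middle of the top of the start button (30 mm across), about 18 mm above the control side's top (118 mm above the bench when up). It is pressed straight down.
- carrier: Stainless carrier with four tubes in one layer; 0.3 to 0.5 kg empty, 110 mm (own x) x 134 mm (own y). Origin mid underside, z up. Floor rises 12 degrees from the back wall (own -x, nearer the robot) to the open lip (own +x). Walls 40 mm high, 126 mm clear inside; no foot beyond own x = +25 mm. The tubes lie along own y at the back and roll freely out once it is tipped over 12 degrees, lip down.
- handle (a point): Middle of the carrier's handle: a straight bar along the carrier's own y, 14 mm wide (own x), 20 mm high, 114 mm above the underside to its middle, 126 mm clear between the two uprights; nothing above it.
- lip (a point): Middle of the upper edge of the carrier's pouring lip: own x = +55 mm, z = 29 mm of the carrier. The side walls beside it reach 7 mm lower than the lip (they have a step: 22 mm above the underside beyond own x = +25 mm) and 11 mm higher.
- tube0: Capped amber glass tube, 20 mm diameter, 120 mm long, 40 g, round ends. Origin on its axis at mid length; own y runs along it, cap at +y. It lies next to the carrier's back wall.
- tube1: Same kind of tube, second from the back wall.
- tube2: Same kind of tube, third from the back wall.
- tube3: Same kind of tube, nearest to the pouring lip.
- deck: Deck of the fixed steel drain rack (beside the warmer, on the side away from the carrier). It falls 15 degrees away from the robot. Origin mid-face, 56 mm above the bench; own x down the slope, z out of the face. Spans x -85 to +79, y -82 to +82 mm. Backstop 48 mm high, its face at x = +75: the carrier, either end first, touches it with its origin at x = +20, z = 0. It must be pushed there.
- reagent: White bottle, 64 mm diameter, 145 mm high; leave alone. Origin at its foot.
- jar: Glass jar with lid, 72 mm diameter, 85 mm high; leave alone. Origin at its foot.
- beaker: Glass beaker, 68 mm diameter, 90 mm high; leave alone. Origin at its foot.
- mouse: Black computer mouse, 110 x 62 x 34 mm; leave alone.
- dish: Clear round dish, 90 mm diameter, 18 mm high, between the robot and the warmer; leave alone.
- tuberack: Grey rack with upright capped tubes, 205 x 70 mm, 106 mm high, standing behind and to the right; leave alone.
- marker: White marker pen, 140 mm long, 17 mm thick; leave alone.
- apron (a point): Middle of the apron's front edge, 92 mm above the bench, open to the front. Axes as the block's (x down the slope).
- groove (a point): Centre line of the first groove, at the level of the rib tops, mid length. Axes as the block's. The five grooves follow every 30 mm down the slope, each 21.5 mm wide and 19 mm deep, with 8.5 mm ribs. A tube lying in one stands 1 mm proud, its axis 9 mm below the rib tops, so later tubes roll over it into the next groove.
There are look-alikes about, which are no part of the job. Leave any blue look-alike of the tube0 alone.

How it is judged:
By the outcome, as a careful person would: the job done as asked, in the order asked, and still so for the second after the job is handed in, with the robot touching nothing.
It also fails if it takes over 64 s, if anything falls off the work surface, if the arm or the gripper's body presses on something with over 40 N, if the wrist force passes 120 N, or if a joint passes its speed limit or range.

## Working session

There is one attempt and no reset: what is moved stays moved. The work goes in short steps, Python scripts to look and compute and a tool call to move; the robot and the scene stay as the last step left them, time stands still between calls to the robot, and variables do not carry over. Pictures are saved under pics/ and viewed, and the job is handed in when it is done.

Besides the shell and the picture viewer there is one more tool, called after "Request:" as name([rows], argument=value, ...), one row to a line, values as JSON. drive_tool: Moves the arm, as the interface text tells. Its arguments: {"type":"object","properties":{"deltas":{"type":"array"},"claw":{"type":"number"}},"required":["deltas"]}

```bash
ls; mkdir -p pics; python3 - <<'E'
from cell import monitor, vision, order, bot
import cv2
print(monitor.observe()); print(bot.tip_extent)
for n in ["scene","top","wrist"]:
    d=vision.read_camera(n); cv2.imwrite(f"pics/a_{n}.png",d["color"][:,:,::-1])
    print(n,d["K"],d["dist_coeffs"],d["pose"])
E
```

```text
pics
{'clock': 0.0, 'joint_pos': array([-71.20227153,  17.85861522,   0.80118996,  86.69050289,
        -0.25248809,  75.58450816,  -1.5604908 ]), 'qvel': array([-0.04592812, -0.06000168,  0.00578145,  0.00895949,  0.10995303,
        0.01993917,  0.02727035]), 'effort': array([-2.32856391e-04, -3.79908907e+01,  1.46227470e-01, -2.30586755e+01,
        1.24421879e-02,  1.35133899e-02,  2.31881450e-05]), 'tcp_pos': array([0.19851362, 0.5122015 , 0.2492487 ]), 'tool_rot': array([-177.87477686,   89.8681391 , -109.05900819]), 'force': array([ 0.25658497, -0.31236451,  0.23331163]), 'wrist_torque': array([0.04189638, 0.00360521, 0.00058962]), 'width': 1.001438301182197}
0.019
scene [[517.9981032    0.         325.90098664]
 [  0.         517.9981032  200.28174955]
 [  0.           0.           1.        ]] [-0.07483551  0.          0.          0.          0.        ] [[ 0.59387343 -0.60371859  0.53182536  1.20432466]
 [ 0.80447597  0.43611413 -0.40326526 -0.61236637]
 [ 0.01152218  0.66732925  0.74467369  1.13409502]
 [ 0.          0.          0.          1.        ]]
top [[367.16469387   0.         323.72512769]
 [  0.         367.16469387 199.88216731]
 [  0.           0.           1.        ]] [-0.03543842  0.          0.          0.          0.        ] [[ 0.02298502  0.99806393 -0.0577934   0.42509721]
 [-0.99944745  0.0215516  -0.02530467 -0.09312423]
 [-0.02401013  0.05834309  0.99800781  1.17571522]
 [ 0.          0.          0.          1.        ]]
wrist [[304.36765323   0.         315.64322699]
 [  0.         304.36765323 200.03180103]
 [  0.           0.           1.        ]] [0.00784873 0.         0.         0.         0.        ] [[ 0.3601823  -0.88384097 -0.29848593  0.12211129]
 [ 0.9328804   0.34066584  0.1169656   0.54112903]
 [-0.00169503 -0.32058061  0.94721972  0.37388986]
 [ 0.          0.          0.          1.        ]]
```

View pics/a_scene.png

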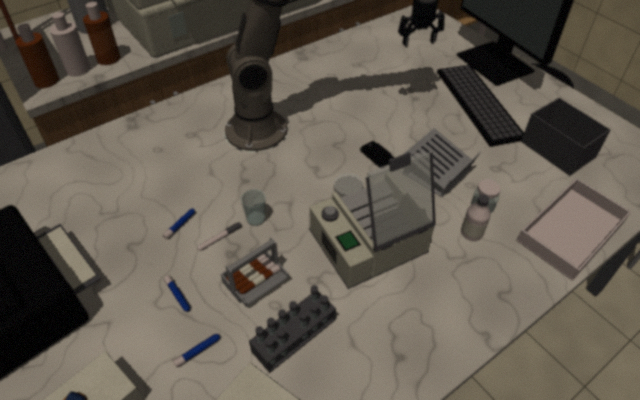

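View pics/a_top.png

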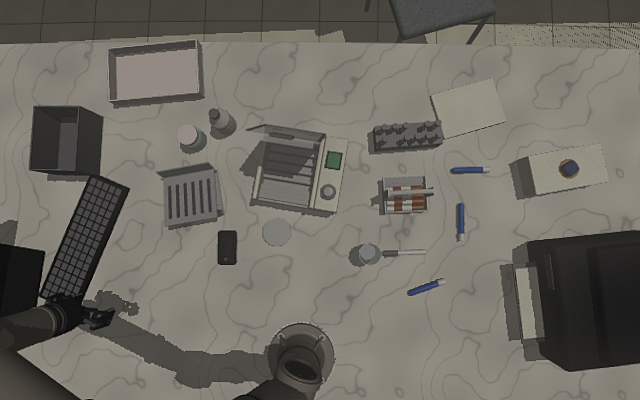

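View pics/a_wrist.png

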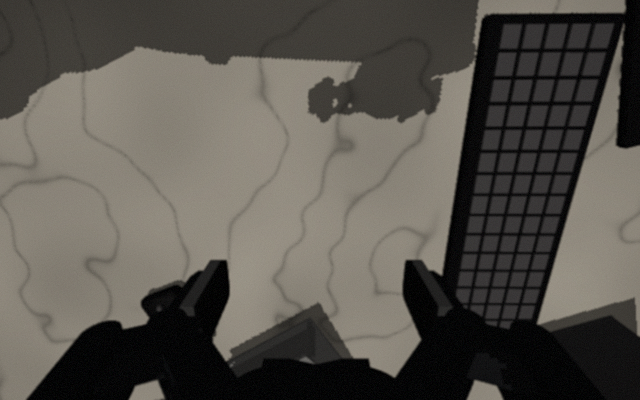

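```bash
cat > h.py <<'E'
import numpy as np, cv2
from cell import monitor, vision, order, bot
from scipy.spatial.transform import Rotation as Ro
def proj(P,d):
    T=np.linalg.inv(d["pose"]); P=np.atleast_2d(P); c=P@T[:3,:3].T+T[:3,3]
    c=c*[1,-1,-1]
    return cv2.projectPoints(c,np.zeros(3),np.zeros(3),d["K"],np.array(d["dist_coeffs"]))[0].reshape(-1,2)
def ray(uv,d):
    u=cv2.undistortPoints(np.array(uv,float).reshape(-1,1,2),d["K"],np.array(d["dist_coeffs"])).reshape(-1,2)
    v=np.c_[u[:,0],-u[:,1],-np.ones(len(u))]
    return d["pose"][:3,3], v@d["pose"][:3,:3].T
def atz(uv,d,z):
    o,v=ray(uv,d); return o+v*((z-o[2])/v[:,2])[:,None]
def crop(d,x0,y0,w,h,s,name):
    im=d["color"][y0:y0+h,x0:x0+w,::-1]
    im=cv2.resize(im,None,fx=s,fy=s,interpolation=cv2.INTER_CUBIC)
    im=cv2.convertScaleAbs(im,alpha=1.5,beta=10)
    cv2.imwrite("pics/"+name,im)
E
python3 - <<'E'
from h import *
import pickle
D={}
for n in ["top","scene"]:
    D[n]=vision.read_camera(n)
    for o in ["warmer","bed","cover","cover_tab","start_top","carrier","handle","lip","tube0","deck","dish","reagent","jar","beaker","mouse","tuberack","marker"]:
        r=vision.cut_out(o,n)
        D[n,o]=r
        print(n,o,[(round(x["conf"],2),np.round(x["at"]).tolist(), int(x["mask"].sum())) for x in r[:5]])
pickle.dump(D,open("D.pkl","wb"))
crop(D["top"],235,110,130,110,6,"b_w.png")
crop(D["top"],365,165,80,60,10,"b_c.png")
crop(D["top"],150,150,80,80,7,"b_d.png")
crop(D["scene"],300,140,150,150,4,"b_ws.png")
crop(D["scene"],210,225,90,90,6,"b_cs.png")
crop(D["scene"],390,120,100,80,7,"b_ds.png")
E
```

```text
top warmer [(0.65, [295.0, 166.0], 6702)]
top bed [(0.58, [288.0, 173.0], 2870)]
top cover [(0.86, [283.0, 135.0], 1164), (0.21, [288.0, 176.0], 2914)]
top cover_tab [(0.94, [286.0, 134.0], 1174)]
top start_top [(0.4, [330.0, 190.0], 78)]
top carrier [(0.98, [406.0, 190.0], 862)]
top handle [(0.55, [408.0, 190.0], 867)]
top lip [(0.8, [408.0, 189.0], 876)]
top tube0 [(0.76, [402.0, 207.0], 200), (0.72, [428.0, 285.0], 270), (0.68, [463.0, 221.0], 162), (0.62, [407.0, 200.0], 187), (0.54, [409.0, 196.0], 63)]
top deck [(0.83, [190.0, 192.0], 3007)]
top dish [(0.86, [276.0, 229.0], 628)]
top reagent [(0.59, [218.0, 123.0], 547)]
top jar [(0.87, [192.0, 137.0], 597)]
top beaker [(0.93, [369.0, 255.0], 418), (0.37, [225.0, 246.0], 624), (0.16, [402.0, 251.0], 212)]
top mouse [(0.66, [226.0, 247.0], 630), (0.39, [409.0, 192.0], 888)]
top tuberack [(0.56, [407.0, 138.0], 1773)]
top marker [(0.75, [406.0, 192.0], 951), (0.58, [400.0, 253.0], 282)]
scene warmer [(0.7, [382.0, 219.0], 11121)]
scene bed [(0.59, [359.0, 206.0], 659)]
scene cover [(0.66, [400.0, 198.0], 5354), (0.38, [490.0, 192
[... 293 characters left out ...]
, 288.0], 1499), (0.42, [358.0, 209.0], 734)]
scene lip [(0.87, [256.0, 283.0], 1505)]
scene tube0 [(0.8, [175.0, 293.0], 351), (0.74, [249.0, 264.0], 163), (0.7, [254.0, 275.0], 255), (0.68, [252.0, 271.0], 209), (0.68, [197.0, 348.0], 367)]
scene deck []
scene dish [(0.75, [345.0, 185.0], 535), (0.29, [247.0, 266.0], 169)]
scene reagent [(0.93, [479.0, 222.0], 947)]
scene jar [(0.97, [489.0, 191.0], 531), (0.42, [222.0, 236.0], 340)]
scene beaker [(0.9, [256.0, 205.0], 680), (0.47, [252.0, 276.0], 278)]
scene mouse [(0.85, [376.0, 154.0], 504), (0.47, [290.0, 327.0], 3636)]
scene tuberack [(0.75, [290.0, 328.0], 3587), (0.36, [348.0, 184.0], 553)]
scene marker [(0.69, [221.0, 236.0], 268)]
```

View pics/b_w.png

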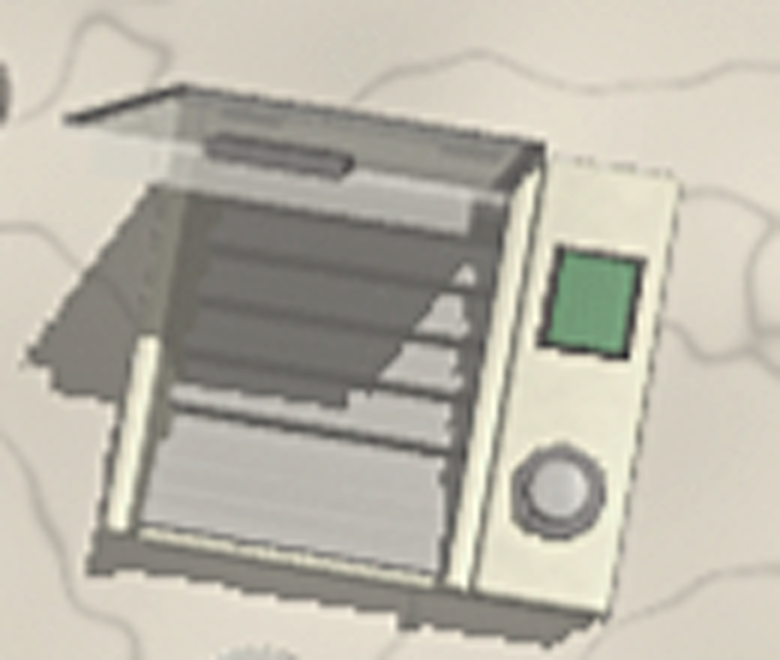

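View pics/b_c.png

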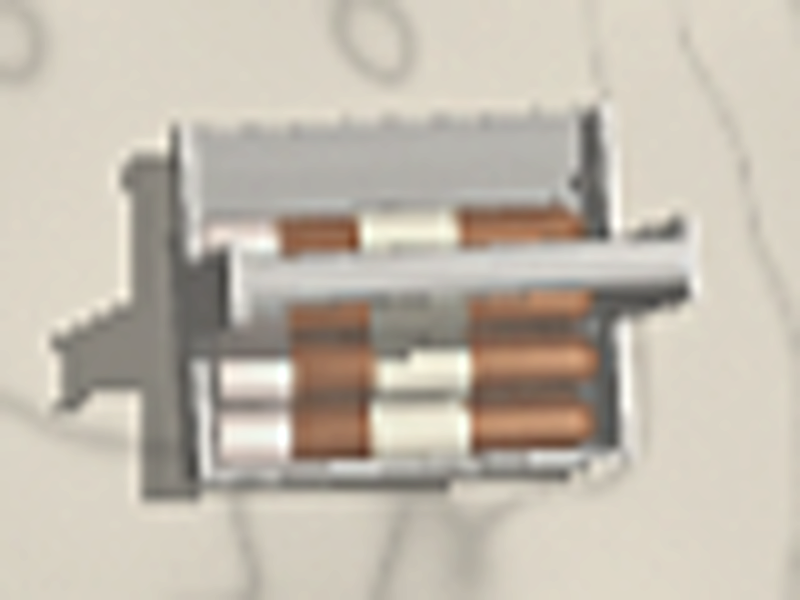

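View pics/b_d.png

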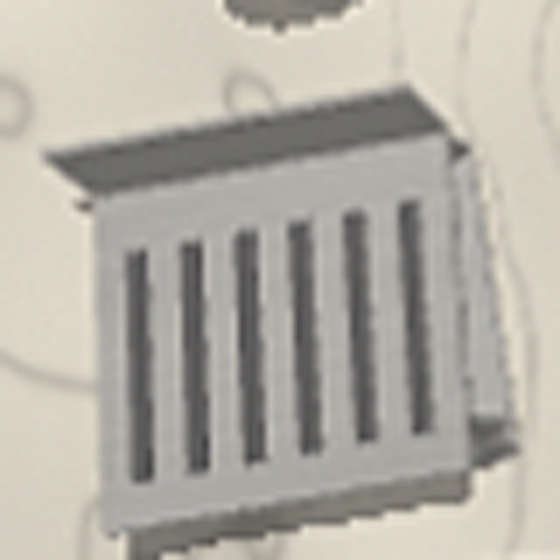

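View pics/b_ws.png

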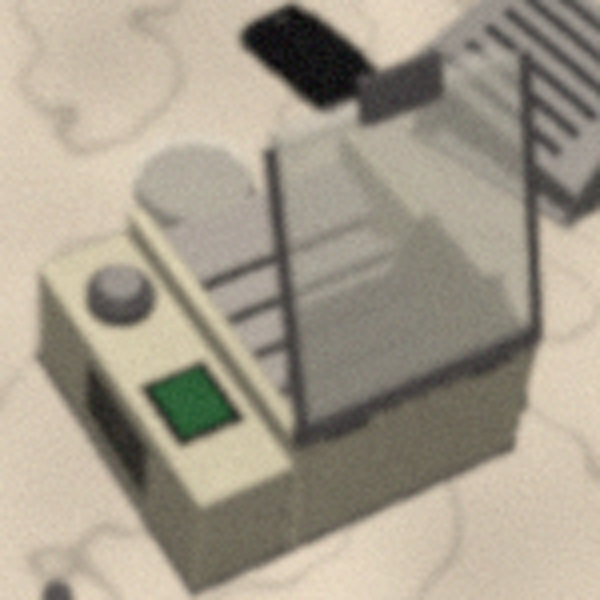

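View pics/b_cs.png

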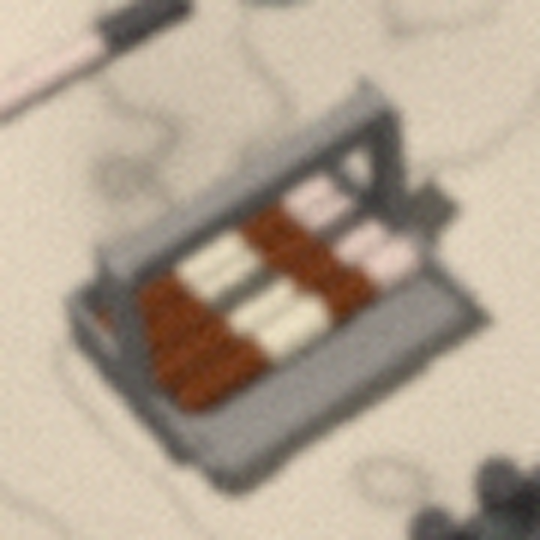

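View pics/b_ds.png

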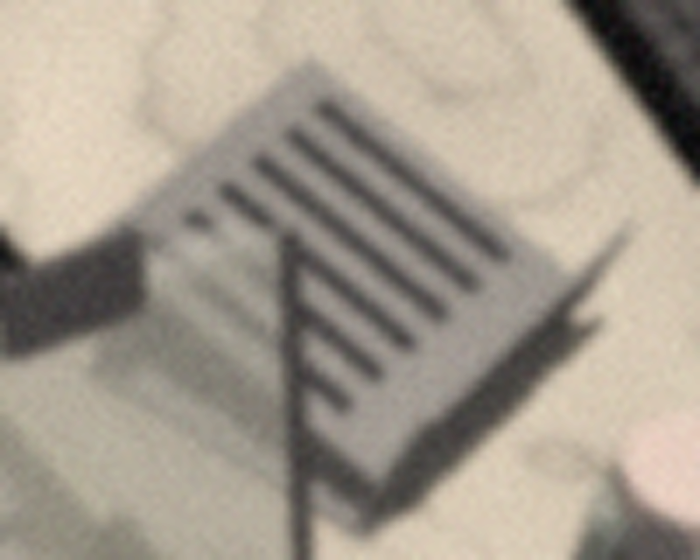

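```bash
cat > fit.py <<'E'
from h import *
import pickle
from scipy.optimize import least_squares
D=pickle.load(open("D.pkl","rb"))
def fit(obs,x0,tilt=0,z0=0,verbose=True):
    # obs: (cam, x0,y0,s, [(own mm),(px)])
    def tf(p,q):
        R=Ro.from_euler('z',p[2]).as_matrix()@Ro.from_euler('y',tilt).as_matrix()
        return (R@(np.array(q)/1000).T).T+[p[0],p[1],z0]
    def f(p):
        r=[]
        for cam,cx,cy,s,l in obs:
            P=proj(tf(p,[a for a,b in l]),D[cam])
            uv=(np.array([b for a,b in l],float)+.5)/s-.5+[cx,cy]
            r.append((P-uv).ravel())
        return np.concatenate(r)
    s=least_squares(f,x0,loss='soft_l1',f_scale=0.7)
    print(np.round(s.x[:2],4),np.degrees(s.x[2]).round(2)); 
    print(np.round(f(s.x).reshape(-1,2),1).tolist())
    return s.x,tf
if __name__=="__main__":
    pr=atz([[295,170],[405,195],[190,195]],D["top"],0.06); print(pr)
    W=[("top",235,110,6,[((115,-159,100),(680,185)),((-105,-159,100),(605,612)),((-105,-91,100),(475,590)),
      ((-105,90.5,118),(108,525)),((-105,78,92),(142,530)),((-105,-78,92),(440,582))]),
      ("scene",300,140,4,[((115,-159,0),(195,592)),((115,-159,100),(200,505)),((-105,-159,100),(40,275)),((-105,-91,100),(130,235)),((115,-91,100),(290,465)),((-105,-159,0),(40,355))])]
    w,tf=fit(W,[pr[0,0],pr[0,1],0])
    for i in W: fit([i],w)
    C=[("top",365,165,10,[((-55,67,40),(205,482)),((-55,-67,40),(632,457)),((55,67,40),(180,125)),((55,-67,40),(606,105)),((0,0,124),(463,270))]),
       ("scene",210,225,6,[((55,67,40),(490,318)),((0,0,124),(240,165)),((-55,-67,40),(75,300))])]
    c,_=fit(C,[pr[1,0],pr[1,1],0])
    for i in C: fit([i],c)
    K=[("top",150,150,7,[((-85,82,0),(105,535)),((-85,-82,0),(467,467)),((75,82,0),(97,200)),((75,-82,0),(445,138))]),
       ("scene",390,120,7,[((-85,82,0),(310,62)),((75,82,0),(572,282)),((75,-82,0),(370,490)),((-85,-82,0),(125,225))])]
    k,_=fit(K,[pr[2,0],pr[2,1],0],tilt=np.radians(15),z0=.056)
    for i in K: fit([i],k,tilt=np.radians(15),z0=.056)
    # button
    b=atz([(np.array([557,490])+.5)/6-.5+[235,110]],D["top"],.118)[0]
    b2=atz([(np.array([120,280])+.5)/4-.5+[300,140]],D["scene"],.118)[0]
    print("button",b,b2)
    # cover
    h=tf(w,[[110,0,118]])[0]
    for th in np.arange(1.1,1.5,.05):
        t=tf(w,[[110-217*np.cos(th),0,118+217*np.sin(th)]])
        print(round(th,2),t.round(3),[((proj(t,D[n])-o+.5)*s-.5).round() for n,o,s in (("top",[235,110],6),("scene",[300,140],4))])
    for n,col in [("dish",0.018),("beaker",.09),("marker",.017),("mouse",.03),("reagent",.145),("jar",.085),("tuberack",.1)]:
        print(n,atz([D["top",n][-1 if n=="marker" else 0]["at"]],D["top"],col).round(3))
E
python3 fit.py
```

```text
[[ 0.57957192  0.02536724  0.06      ]
 [ 0.50988101 -0.31128234  0.06      ]
 [ 0.49588932  0.34860496  0.06      ]]
[0.5812 0.0409] -8.51
[[0.0, -2.0], [-0.0, -0.0], [-1.2, -0.3], [-1.8, -0.3], [-1.5, 0.2], [0.4, 0.4], [-0.6, 1.1], [-0.1, 0.6], [-1.1, -2.9], [-1.0, -1.6], [1.5, -0.0], [-0.6, 0.7]]
[0.5808 0.0388] -8.6
[[0.8, -1.8], [0.6, 0.2], [-0.6, -0.1], [-1.2, -0.2], [-0.8, 0.3], [1.1, 0.6]]
[0.5825 0.0423] -9.0
[[-0.5, 1.0], [0.0, 0.4], [-0.3, -3.3], [-0.2, -1.8], [1.8, -0.1], [0.1, 0.3]]
[ 0.516 -0.315] 4.21
[[-0.7, -0.3], [0.1, -0.1], [-0.3, -0.1], [0.3, -0.3], [-0.1, -0.2], [-3.3, -4.2], [0.7, 2.0], [-2.9, -0.6]]
[ 0.5153 -0.3155] 4.41
[[-0.5, -0.1], [0.3, 0.0], [-0.2, 0.2], [0.4, -0.2], [0.0, -0.0]]
[ 0.5249 -0.3131] 0.63
[[-0.8, -0.4], [3.3, 4.0], [-0.2, -0.4]]
[0.4956 0.3533] 11.08
[[-0.6, -0.2], [0.3, 0.4], [-0.4, -0.5], [0.2, -0.7], [-0.9, -1.1], [0.7, 0.2], [0.1, -1.3], [-5.5, 1.4]]
[0.4949 0.3528] 11.42
[[-0.3, 0.2], [0.5, 0.5], [-0.4, -0.2], [0.2, -0.6]]
[0.4969 0.354 ] 10.45
[[-0.0, -1.0], [1.3, 0.6], [0.1, -1.1], [-5.1, 1.2]]
button [ 0.51156026 -0.07639977  0.118     ] [ 0.51048066 -0.07360817  0.118     ]
1.1 [[0.593 0.039 0.311]] [array([[264., 241.]]), array([[366.,  63.]])]
1.15 [[0.602 0.038 0.316]] [array([[267., 215.]]), array([[376.,  67.]])]
1.2 [[0.612 0.036 0.32 ]] [array([[270., 188.]]), array([[386.,  73.]])]
1.25 [[0.622 0.035 0.324]] [array([[273., 160.]]), array([[397.,  79.]])]
1.3 [[0.633 0.033 0.327]] [array([[277., 133.]]), array([[408.,  86.]])]
1.35 [[0.643 0.032 0.33 ]] [array([[281., 105.]]), array([[419.,  94.]])]
1.4 [[0.654 0.03  0.332]] [array([[285.,  77.]]), array([[430., 104.]])]
1.45 [[0.664 0.028 0.333]] [array([[289.,  49.]]), array([[441., 114.]])]
dish [[0.396 0.086 0.018]]
beaker [[ 0.328 -0.201  0.09 ]]
marker [[ 0.332 -0.306  0.017]]
mouse [[0.338 0.239 0.03 ]]
reagent [[0.699 0.242 0.145]]
jar [[0.673 0.342 0.085]]
tuberack [[ 0.676 -0.308  0.1  ]]
```

```bash
cat > ov.py <<'E'
from h import *
def T(x,y,z,yaw,tilt=0):
    M=np.eye(4); M[:3,:3]=Ro.from_euler('z',yaw,degrees=True).as_matrix()@Ro.from_euler('y',tilt,degrees=True).as_matrix(); M[:3,3]=[x,y,z]; return M
def lines(M,L,d,im,o,s,col):
    for a,b in L:
        P=np.linspace(a,b,12)/1000; uv=proj(P@M[:3,:3].T+M[:3,3],d); uv=((uv-o+.5)*s-.5)
        cv2.polylines(im,[np.round(uv).astype(int).reshape(-1,1,2)],False,col,1,cv2.LINE_AA)
def box(x0,x1,y0,y1,z0,z1):
    c=np.array([[x,y,z] for x in(x0,x1) for y in(y0,y1) for z in(z0,z1)],float)
    return [(a,b) for i,a in enumerate(c) for b in c[i+1:] if (a!=b).sum()==1]
WL=box(-105,115,-159,-91,0,100)+box(-105,115,-90.5,-78,0,118)+box(-105,115,78,90.5,0,118)
s15,c15=np.sin(np.radians(15)),np.cos(np.radians(15))
for bx in (-105,-60,-49.25,-19.25,10.75,40.75,70.75,81.5): WL.append((np.array([bx*c15,-78,65-bx*s15]),np.array([bx*c15,78,65-bx*s15])))
CL=box(-55,55,-67,67,0,40)+box(-7,7,-63,63,104,124)+[(np.array([55,-63,29.]),np.array([55,63,29.]))]
KL=box(-85,79,-82,82,0,0.1)+box(75,79,-82,82,0,48)
def over(d,M,L,x0,y0,w,h,s,name,col=(0,0,255)):
    im=cv2.resize(d["color"][y0:y0+h,x0:x0+w,::-1],None,fx=s,fy=s,interpolation=cv2.INTER_CUBIC); im=cv2.convertScaleAbs(im,alpha=1.4,beta=10)
    lines(M,L,d,im,np.array([x0,y0]),s,col); cv2.imwrite("pics/"+name,im)
E
python3 - <<'E'
from ov import *
import pickle
D=pickle.load(open("D.pkl","rb"))
W=T(.581,.040,0,-8.6)
over(D["top"],W,WL,235,110,130,110,6,"c_w.png")
over(D["scene"],W,WL,300,140,150,150,4,"c_ws.png")
C=T(.5157,-.315,0,4.3)
over(D["scene"],C,CL,210,225,90,90,6,"c_cs.png")
M=monitor.observe(); print(Ro.from_euler('xyz',M["tool_rot"],degrees=True).as_matrix().round(3))
R=Ro.from_euler('xyz',M["tool_rot"],degrees=True).as_matrix()
d=vision.read_camera("wrist");print(R.T@(d["pose"][:3,3]-M["tcp_pos"]))
E
```

```text
[[ 0.    -0.932  0.361]
 [-0.     0.361  0.932]
 [-1.    -0.     0.   ]]
[-0.12457985  0.08169326 -0.00095403]
```

View pics/c_w.png

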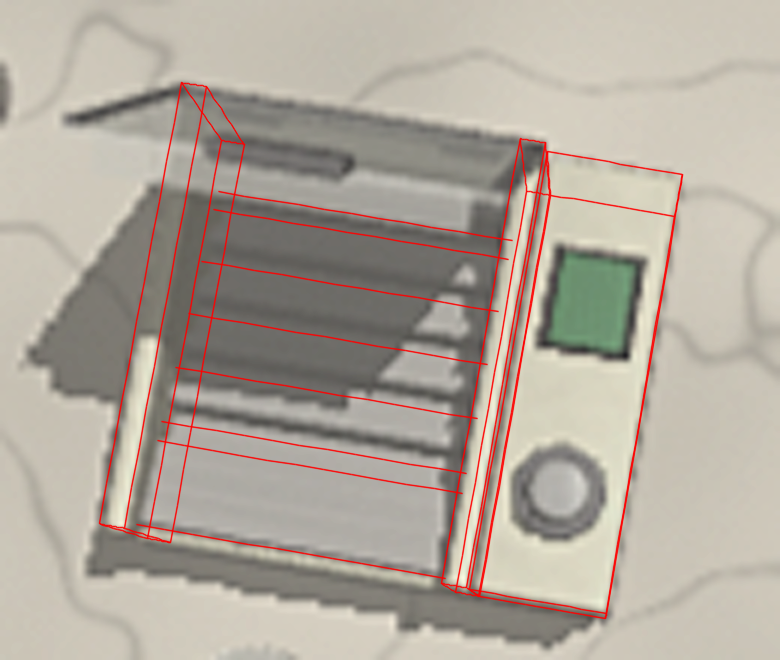

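View pics/c_ws.png

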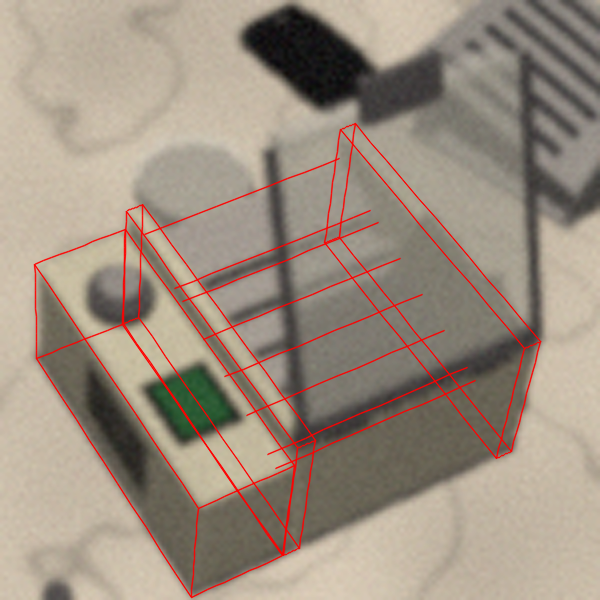

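View pics/c_cs.png

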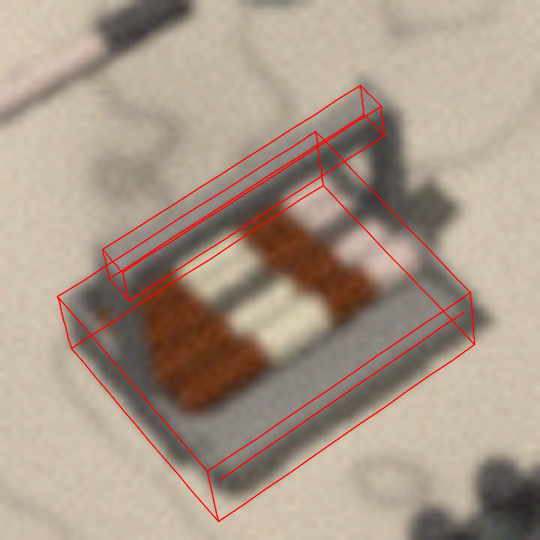

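```bash
cat > mv.py <<'E'
from h import *
def tool(yaw,tilt=0):
    """tool x down, z along yaw heading; tilt>0: carrier lip down (heading axis tips down)"""
    R=Ro.from_euler('z',yaw,degrees=True).as_matrix()@Ro.from_euler('y',tilt,degrees=True).as_matrix()
    return R@np.array([[0,0,1],[0,1,0],[-1,0,0]],float)
def state():
    m=monitor.observe(); return m["tcp_pos"],Ro.from_euler('xyz',m["tool_rot"],degrees=True).as_matrix(),m
def plan(wps,hold=0):
    """wps: list of (pos,R,nrows) ; prints rows"""
    p0,R0,m=state()
    rows=[];pp=p0;Rp=R0
    for p,R,n in wps:
        p=np.array(p,float)
        rv=Ro.from_matrix(Rp.T@R).as_rotvec()
        for i in range(1,n+1):
            f=i/n
            q=pp+(p-pp)*f; Q=Rp@Ro.from_rotvec(rv*f).as_matrix()
            rows.append(np.r_[R0.T@(q-p0)*1000,np.degrees(Ro.from_matrix(R0.T@Q).as_rotvec())/8])
        pp,Rp=p,R
    while len(rows)<10: rows.append(rows[-1])
    print("clock",round(m["clock"],2),"n",len(rows))
    print("["+",".join("["+",".join(f"{v:.1f}" if k<3 else f"{v:.2f}" for k,v in enumerate(r))+"]" for r in rows)+"]")
E
python3 - <<'E'
from mv import *
plan([((0.40,0.05,.26),tool(35),8),((0.514,-.315,.21),tool(4.3),8)])
plan([((0.514,-.315,.24),tool(4.3),10)])
E
```

```text
clock 2.0 n 16
[[-1.2,-44.4,-44.9,0.53,-0.00,0.00],[-2.4,-88.7,-89.7,1.06,-0.00,0.00],[-3.6,-133.1,-134.6,1.59,-0.00,0.00],[-4.8,-177.4,-179.4,2.11,-0.00,0.00],[-6.1,-221.8,-224.3,2.64,-0.00,0.00],[-7.3,-266.2,-269.1,3.17,-0.00,0.00],[-8.5,-310.5,-314.0,3.70,-0.00,0.00],[-9.7,-354.9,-358.8,4.23,-0.00,0.00],[-3.4,-384.7,-396.2,4.71,-0.00,0.00],[2.8,-414.4,-433.6,5.19,-0.00,0.00],[9.1,-444.2,-471.0,5.67,-0.00,0.00],[15.3,-474.0,-508.4,6.15,-0.00,0.00],[21.6,-503.7,-545.8,6.63,-0.00,0.00],[27.8,-533.5,-583.2,7.11,-0.00,0.00],[34.1,-563.3,-620.6,7.58,-0.00,0.00],[40.3,-593.1,-658.0,8.06,-0.00,0.00]]
clock 2.0 n 10
[[1.0,-59.3,-65.8,0.81,-0.00,0.00],[2.1,-118.6,-131.6,1.61,-0.00,0.00],[3.1,-177.9,-197.4,2.42,-0.00,0.00],[4.1,-237.2,-263.2,3.23,-0.00,0.00],[5.2,-296.5,-329.0,4.03,-0.00,0.00],[6.2,-355.8,-394.8,4.84,-0.00,0.00],[7.2,-415.1,-460.6,5.65,-0.00,0.00],[8.3,-474.5,-526.4,6.45,-0.00,0.00],[9.3,-533.8,-592.2,7.26,-0.00,0.00],[10.3,-593.1,-658.0,8.06,-0.00,0.00]]
```

Request:
drive_tool([
  [-1,-44,-45,0.53,0,0],
  [-2,-89,-90,1.06,0,0],
  [-4,-133,-135,1.59,0,0],
  [-5,-177,-179,2.11,0,0],
  [-6,-222,-224,2.64,0,0],
  [-7,-266,-269,3.17,0,0],
  [-8,-310,-314,3.7,0,0],
  [-10,-355,-359,4.23,0,0],
  [-3,-385,-396,4.71,0,0],
  [3,-414,-434,5.2,0,0],
])

```text
clock: 3.25
tcp_pos: [0.4285, -0.0434, 0.2476]
tool_rot: [-15.0, 89.9, 12.1]
force: [1.0, 0.5, 0.5]
width: 1.001
```

```bash
python3 - <<'E'
from mv import *
plan([((0.514,-.315,.20),tool(4.3),8)])
E
```

```text
clock 3.25 n 10
[[6.0,-35.1,-5.9,0.36,0.00,0.00],[11.9,-70.2,-11.9,0.71,0.00,0.00],[17.9,-105.3,-17.8,1.07,0.00,0.00],[23.8,-140.4,-23.7,1.42,0.01,0.00],[29.8,-175.5,-29.6,1.78,0.01,0.00],[35.7,-210.6,-35.6,2.13,0.01,0.00],[41.7,-245.6,-41.5,2.49,0.01,0.00],[47.6,-280.7,-47.4,2.84,0.01,0.00],[47.6,-280.7,-47.4,2.84,0.01,0.00],[47.6,-280.7,-47.4,2.84,0.01,0.00]]
```

Request:
drive_tool([
  [6,-35,-6,0.36,0,0],
  [12,-70,-12,0.71,0,0],
  [18,-105,-18,1.07,0,0],
  [24,-140,-24,1.42,0,0],
  [30,-175,-30,1.78,0,0],
  [36,-211,-36,2.13,0,0],
  [42,-246,-41,2.49,0,0],
  [48,-281,-47,2.84,0,0],
  [48,-281,-47,2.84,0,0],
  [48,-281,-47,2.84,0,0],
])

```text
clock: 4.5
tcp_pos: [0.5148, -0.312, 0.1991]
tool_rot: [96.4, 89.9, 101.0]
force: [0.7, 0.2, -1.0]
width: 1.001
```

```bash
python3 - <<'E'
from ov import *
from mv import state
p,R,m=state();print(p,m["tool_rot"],m["joint_pos"].round(1))
d=vision.read_camera("wrist")
C=T(.5157,-.315,0,4.3)
over(d,C,CL,0,0,640,400,1.25,"d_w.png")
E
```

```text
[ 0.51475196 -0.31198255  0.19912852] [ 96.43239735  89.92825097 100.9753533 ] [ -0.1  30.9  45.7  83.9 -22.5  74.6  52. ]
```

View pics/d_w.png

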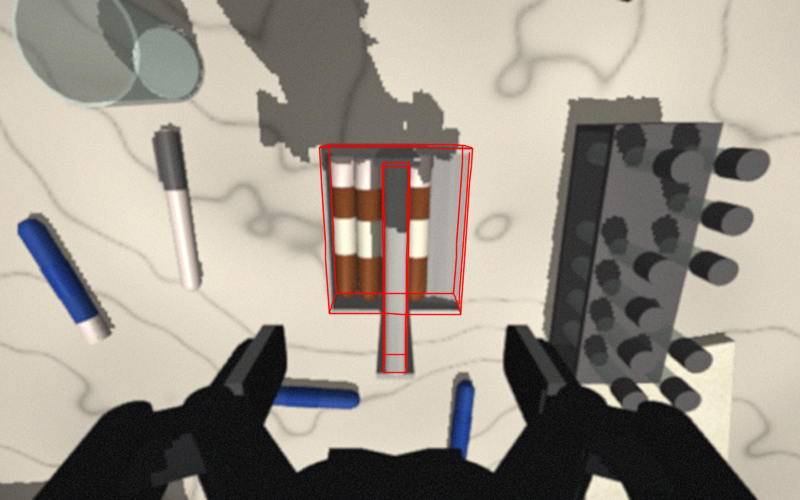

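```bash
python3 - <<'E'
from mv import *
plan([((0.5157,-.315,.114),tool(4.3),8)])
E
```

```text
clock 4.55 n 10
[[10.7,-0.5,0.0,0.00,0.00,-0.00],[21.3,-0.9,0.1,0.01,0.00,-0.00],[32.0,-1.4,0.1,0.01,0.00,-0.00],[42.7,-1.9,0.2,0.02,0.00,-0.01],[53.3,-2.3,0.2,0.02,0.00,-0.01],[64.0,-2.8,0.3,0.03,0.00,-0.01],[74.7,-3.3,0.3,0.03,0.00,-0.01],[85.3,-3.7,0.4,0.04,0.00,-0.01],[85.3,-3.7,0.4,0.04,0.00,-0.01],[85.3,-3.7,0.4,0.04,0.00,-0.01]]
```

Request:
drive_tool([
  [11,0,0,0,0,0],
  [21,-1,0,0,0,0],
  [32,-1,0,0,0,0],
  [43,-2,0,0.02,0,0],
  [53,-2,0,0.02,0,0],
  [64,-3,0,0.03,0,0],
  [75,-3,0,0.03,0,0],
  [85,-4,0,0.04,0,0],
  [85,-4,0,0.04,0,0],
  [85,-4,0,0.04,0,0],
])

```text
clock: 5.8
tcp_pos: [0.5152, -0.317, 0.1146]
tool_rot: [-43.8, 90.0, -39.6]
force: [0.3, -0.3, -0.6]
width: 0.999
```

Request:
drive_tool([
  [0,0,0,0,0,0],
  [0,0,0,0,0,0],
  [0,0,0,0,0,0],
  [0,0,0,0,0,0],
  [0,0,0,0,0,0],
  [0,0,0,0,0,0],
  [0,0,0,0,0,0],
  [0,0,0,0,0,0],
  [0,0,0,0,0,0],
  [0,0,0,0,0,0],
], claw=255)

```text
clock: 7.05
tcp_pos: [0.5155, -0.3168, 0.1145]
tool_rot: [-16.2, 89.9, -12.1]
force: [2.9, -1.0, 0.9]
width: 0.156
```

```bash
python3 - <<'E'
from mv import *
p,R,m=state();print(p,m["tool_rot"],m["joint_pos"].round(1),m["force"],m["width"])
print(R.round(3))
plan([((0.510,-.31,.275),tool(4.3),9)])
E
```

```text
[ 0.51553041 -0.31678681  0.11453234] [-16.24415347  89.93688748 -12.0507021 ] [  1.5  35.6  43.3  89.6 -26.1  65.2  54.8] [ 2.94471172 -1.01311496  0.94931818] 0.15581176982702466
[[ 0.001 -0.073  0.997]
 [-0.     0.997  0.073]
 [-1.    -0.     0.001]]
clock 7.05 n 10
[[-17.8,0.8,-0.5,-0.00,0.00,0.00],[-35.7,1.6,-1.1,-0.00,0.00,0.00],[-53.5,2.4,-1.6,-0.00,0.00,0.00],[-71.3,3.2,-2.2,-0.01,0.00,0.00],[-89.2,4.0,-2.7,-0.01,0.00,0.00],[-107.0,4.7,-3.2,-0.01,0.01,0.00],[-124.8,5.5,-3.8,-0.01,0.01,0.00],[-142.6,6.3,-4.3,-0.01,0.01,0.00],[-160.5,7.1,-4.8,-0.01,0.01,0.00],[-160.5,7.1,-4.8,-0.01,0.01,0.00]]
```

Request:
drive_tool([
  [-8,0,0,0,0,0],
  [-22,0,0,0,0,0],
  [-40,0,0,0,0,0],
  [-60,0,0,0,0,0],
  [-80,0,0,0,0,0],
  [-100,0,0,0,0,0],
  [-120,0,0,0,0,0],
  [-138,0,0,0,0,0],
  [-152,0,0,0,0,0],
  [-158,0,0,0,0,0],
])

```text
clock: 8.3
tcp_pos: [0.515, -0.3173, 0.2737]
tool_rot: [-41.8, 89.9, -37.6]
force: [-0.2, -0.3, -6.1]
width: 0.154
```

```bash
python3 - <<'E'
from ov import *
from mv import *
W=T(.581,.0385,0,-8.6)
for lipx,g,th in [(-95,40,0),(-80,12,0),(-80,12,10),(-80,12,20),(-80,12,26)]:
    t=np.radians(th); hz=0.092+ (-(lipx+101.4))*np.tan(np.radians(15))/1000
    l=np.array([lipx/1000,0,hz+g/1000])
    h=l+np.array([-.055*np.cos(t)+.085*np.sin(t),0,.055*np.sin(t)+.085*np.cos(t)])
    print(lipx,g,th,(W[:3,:3]@h+W[:3,3]).round(4))
p,R,m=state();print(p,m["tool_rot"],m["joint_pos"].round(1),m["force"],m["width"])
h=W[:3,:3]@[-.16,0,.0]+W[:3,3];print(h)
plan([((h[0],h[1],.27),tool(-8.6),11)])
d=vision.read_camera("wrist"); cv2.imwrite("pics/e_w.png",d["color"][:,:,::-1])
E
```

```text
-95 40 0 [0.4327 0.0609 0.2153]
-80 12 0 [0.4475 0.0587 0.1833]
-80 12 10 [0.4629 0.0564 0.1915]
-80 12 20 [0.4795 0.0538 0.197 ]
-80 12 26 [0.4899 0.0523 0.1988]
[ 0.51496094 -0.3173012   0.27370383] [-41.80061121  89.90535523 -37.64604243] [  0.4  28.7  47.1  76.2 -20.8  83.6  50.2] [-0.16367732 -0.29276768 -6.07420004] 0.15397830024669534
[0.42279898 0.06242565 0.        ]
clock 8.3 n 11
[[0.3,35.0,-5.9,0.14,0.00,0.00],[0.6,70.1,-11.7,0.29,0.00,0.00],[0.9,105.1,-17.6,0.43,0.00,0.00],[1.2,140.1,-23.4,0.58,0.00,0.00],[1.5,175.2,-29.3,0.72,0.00,0.00],[1.7,210.2,-35.1,0.87,0.01,0.00],[2.0,245.3,-41.0,1.01,0.01,0.00],[2.3,280.3,-46.8,1.16,0.01,0.00],[2.6,315.3,-52.7,1.30,0.01,0.01],[2.9,350.4,-58.6,1.45,0.01,0.01],[3.2,385.4,-64.4,1.59,0.01,0.01]]
```

View pics/e_w.png

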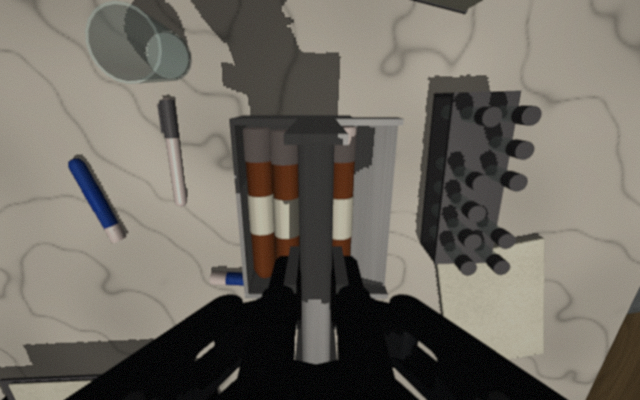

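Request:
drive_tool([
  [0,15,-3,0.07,0,0],
  [0,45,-8,0.2,0,0],
  [1,85,-14,0.35,0,0],
  [1,130,-22,0.53,0,0],
  [2,175,-29,0.72,0,0],
  [2,220,-37,0.91,0,0],
  [2,265,-44,1.1,0,0],
  [3,310,-52,1.28,0,0],
  [3,350,-59,1.45,0,0],
  [3,377,-63,1.57,0,0],
])

```text
clock: 9.6
tcp_pos: [0.4233, 0.0566, 0.2688]
tool_rot: [153.3, 89.9, 145.0]
force: [0.2, -0.1, -4.3]
width: 0.155
```

```bash
python3 - <<'E'
from ov import *
from mv import *
p,R,m=state();print(p,m["tool_rot"],m["joint_pos"].round(1),m["force"],m["width"])
print(R.round(3))
plan([((0.4327,0.0609,.2153),tool(-8.6),8)])
E
```

```text
[0.42330186 0.05657635 0.26883423] [153.28105239  89.89788958 144.99583895] [-49.5   2.2  41.5 103.3  -1.6  75.1 -15.9] [ 0.16367912 -0.14640192 -4.3301043 ] 0.15549235361262606
[[-0.001  0.144  0.99 ]
 [ 0.001  0.99  -0.144]
 [-1.     0.001 -0.002]]
clock 9.6 n 10
[[6.7,0.7,1.1,0.00,-0.00,-0.00],[13.4,1.4,2.2,0.01,-0.00,-0.00],[20.1,2.1,3.3,0.01,-0.00,-0.00],[26.8,2.8,4.4,0.02,-0.01,-0.00],[33.5,3.5,5.5,0.02,-0.01,-0.00],[40.1,4.2,6.6,0.03,-0.01,-0.00],[46.8,4.9,7.7,0.03,-0.01,-0.00],[53.5,5.6,8.8,0.04,-0.01,-0.01],[53.5,5.6,8.8,0.04,-0.01,-0.01],[53.5,5.6,8.8,0.04,-0.01,-0.01]]
```

Request:
drive_tool([
  [7,1,1,0,0,0],
  [13,1,2,0,0,0],
  [20,2,3,0,0,0],
  [27,3,4,0,0,0],
  [33,4,5,0,0,0],
  [40,4,7,0.03,0,0],
  [47,5,8,0.03,0,0],
  [54,6,9,0.04,0,0],
  [54,6,9,0.04,0,0],
  [54,6,9,0.04,0,0],
])

```text
clock: 10.85
tcp_pos: [0.4346, 0.0593, 0.2154]
tool_rot: [17.2, 90.0, 8.5]
force: [0.4, 0.1, -5.6]
width: 0.152
```

```bash
cat > look.py <<'E'
from ov import *
from mv import *
import sys
tag=sys.argv[1]
p,R,m=state();print(p,m["joint_pos"].round(1),m["force"],m["width"],m["clock"])
W=T(.581,.0385,0,-8.6)
M=np.eye(4); M[:3,:3]=R@np.array([[0,0,1],[0,1,0],[-1,0,0]]).T; M[:3,3]=p-M[:3,:3]@[0,0,.114]
dw=vision.read_camera("wrist"); over(dw,W,WL,0,0,640,400,1.25,tag+"_w.png")
for cam,(x0,y0,w,h,s) in {"top":(235,110,130,110,6),"scene":(290,130,160,150,4)}.items():
    d=vision.read_camera(cam)
    im=cv2.resize(d["color"][y0:y0+h,x0:x0+w,::-1],None,fx=s,fy=s,interpolation=cv2.INTER_CUBIC); im=cv2.convertScaleAbs(im,alpha=1.4,beta=10)
    lines(W,WL,d,im,np.array([x0,y0]),s,(0,0,255)); lines(M,CL,d,im,np.array([x0,y0]),s,(0,200,0)); cv2.imwrite(f"pics/{tag}_{cam}.png",im)
l=np.linalg.inv(W)@M@[.055,0,.029,1]; print("lip in warmer mm",(l[:3]*1000).round(1),"apron z",round(92-(l[0]*1000+101.4)*np.tan(np.radians(15)),1))
E
python3 look.py f
```

```text
[0.43461462 0.05926394 0.21544743] [-48.    6.8  42.  107.3  -4.9  67.7 -13.1] [ 0.43744336  0.10717592 -5.64577045] 0.1519663199649461 10.85
lip in warmer mm [-92.8  -1.4 130.5] apron z 89.7
```

View pics/f_w.png

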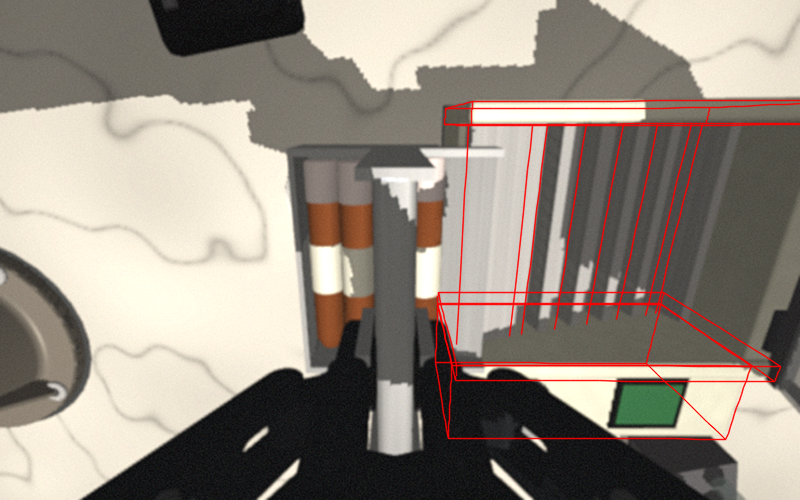

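View pics/f_top.png

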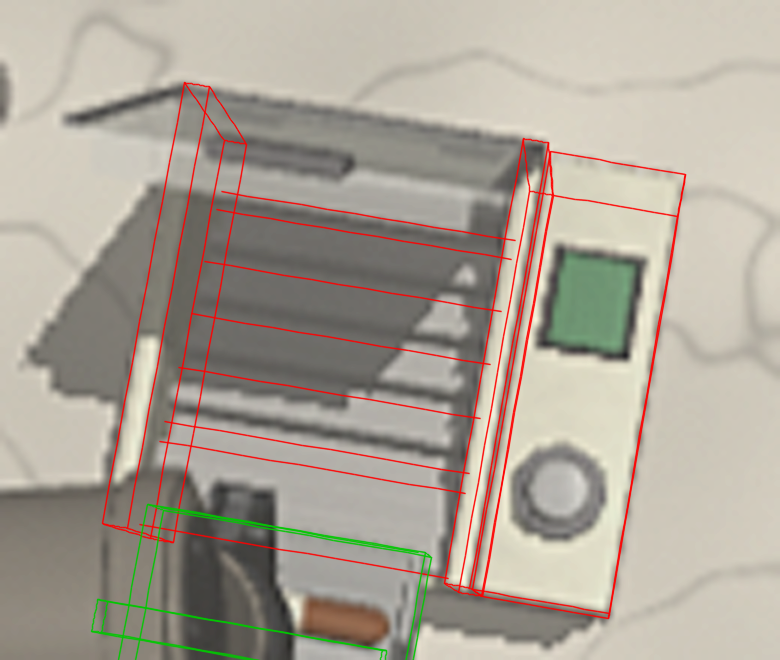

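View pics/f_scene.png

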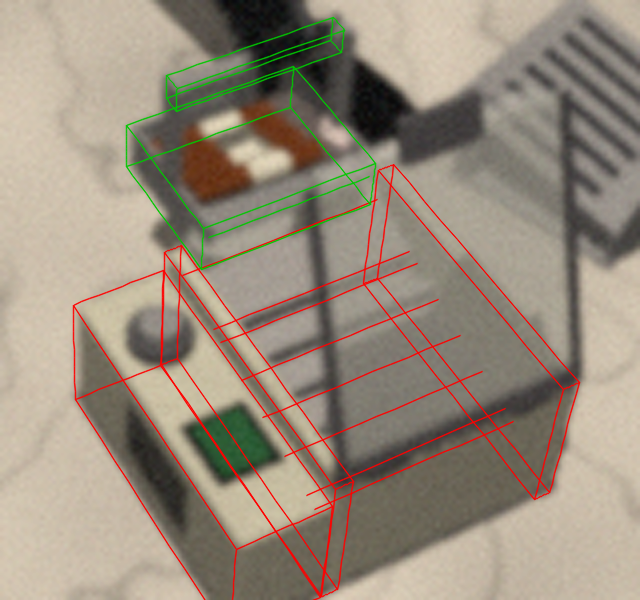

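```bash
cat > tip.py <<'E'
from ov import *
from mv import *
W=T(.581,.0385,0,-8.6)
def tcp(lipx,g,th,ly=-1.0,extra=0):
    t=np.radians(th); hz=92-(lipx+101.4)*np.tan(np.radians(15))
    h=np.array([lipx-55*np.cos(t)+85*np.sin(t),ly,hz+g+55*np.sin(t)+85*np.cos(t)])/1000
    return W[:3,:3]@h+W[:3,3], tool(-8.6,th)
E
python3 - <<'E'
from tip import *
plan([(*tcp(-80,13,0),5),(*tcp(-79,13,9),4)])
E
```

```text
clock 11.0 n 10
[[6.3,0.1,2.5,-0.00,0.00,-0.00],[12.5,0.1,5.1,-0.01,0.00,-0.00],[18.8,0.2,7.6,-0.01,0.00,-0.00],[25.1,0.3,10.2,-0.01,0.00,-0.00],[31.4,0.3,12.7,-0.01,0.00,-0.00],[29.5,0.4,16.5,-0.01,0.29,-0.00],[27.7,0.4,20.2,-0.01,0.57,-0.00],[25.9,0.4,23.9,-0.01,0.85,-0.00],[24.1,0.4,27.7,-0.01,1.13,-0.00],[24.1,0.4,27.7,-0.01,1.13,-0.00]]
```

Request:
drive_tool([
  [6,0,3,0,0,0],
  [13,0,5,0,0,0],
  [19,0,8,0,0,0],
  [25,0,10,0,0,0],
  [31,0,13,0,0,0],
  [30,0,16,0,0.29,0],
  [28,0,20,0,0.57,0],
  [26,0,24,0,0.85,0],
  [24,0,28,0,1.13,0],
  [24,0,28,0,1.13,0],
])

```text
clock: 12.25
tcp_pos: [0.4636, 0.0546, 0.1909]
tool_rot: [-179.6, 81.1, 171.7]
force: [-0.1, -0.6, -6.1]
width: 0.156
```

```bash
python3 look.py g;  python3 - <<'E'
from tip import *
plan([(*tcp(-79,13,th),1) for th in np.arange(10,20)])
E
```

```text
[0.46363368 0.05462593 0.19091896] [-39.3  19.9  41.6  98.4 -14.5  76.   -2.5] [-0.13719283 -0.57195081 -6.09389329] 0.1557451909615946 12.25
lip in warmer mm [-77.3  -1.8  98.4] apron z 85.5
clock 12.4 n 10
[[-1.5,0.4,1.6,-0.01,0.12,-0.00],[-2.4,0.4,3.1,-0.01,0.25,-0.00],[-3.3,0.4,4.7,-0.01,0.37,-0.00],[-4.2,0.4,6.2,-0.01,0.50,-0.00],[-5.0,0.4,7.7,-0.01,0.62,-0.00],[-5.8,0.4,9.3,-0.01,0.75,-0.00],[-6.6,0.4,10.9,-0.01,0.87,-0.00],[-7.4,0.5,12.5,-0.01,1.00,-0.00],[-8.1,0.5,14.1,-0.01,1.12,-0.00],[-8.8,0.5,15.7,-0.01,1.25,-0.00]]
```

View pics/g_w.png

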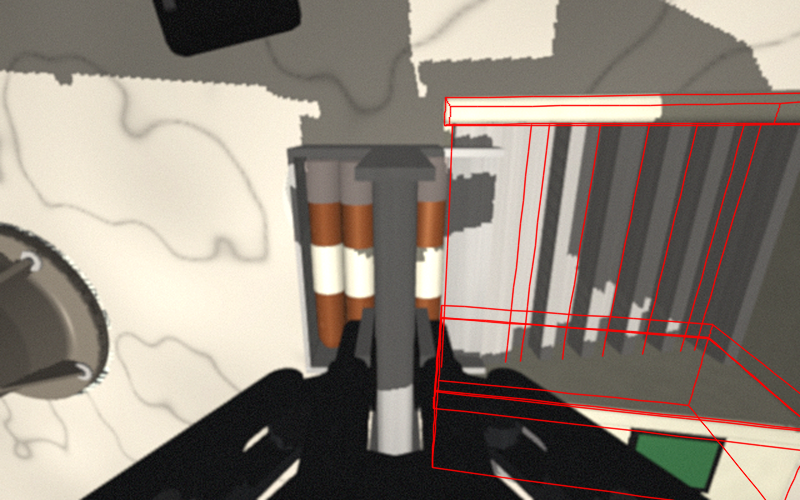

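View pics/g_scene.png

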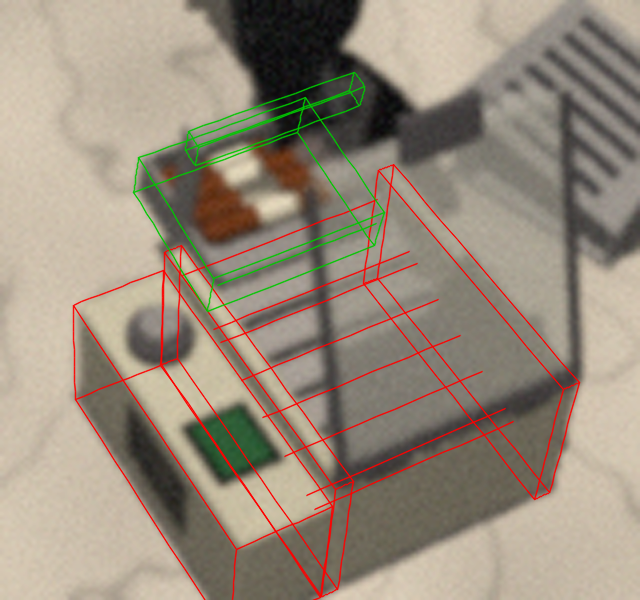

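View pics/g_top.png

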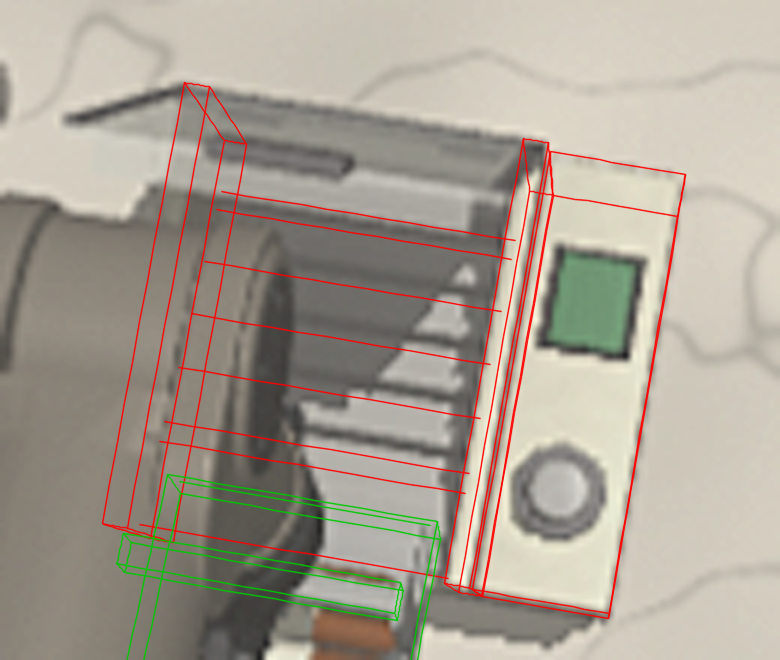

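Request:
drive_tool([
  [-1,0,1,0,0.12,0],
  [-2,0,3,0,0.25,0],
  [-3,0,4,0,0.37,0],
  [-4,0,6,0,0.5,0],
  [-5,0,7,0,0.62,0],
  [-6,0,9,0,0.75,0],
  [-7,0,10,0,0.87,0],
  [-7,0,12,0,1.0,0],
  [-8,0,13,0,1.12,0],
  [-9,0,15,0,1.25,0],
])

```text
clock: 13.65
tcp_pos: [0.4783, 0.0526, 0.1979]
tool_rot: [180.0, 70.9, 171.3]
force: [0.5, -0.8, -5.4]
width: 0.154
```

```bash
python3 look.py h;  python3 - <<'E'
from tip import *
plan([(*tcp(-79,13,th),1) for th in np.arange(20,26,.6)])
E
```

```text
[0.47832708 0.05259194 0.19785997] [-32.2  29.1  39.9  87.3 -18.7  89.7   1.8] [ 0.48550103 -0.76079868 -5.4135822 ] 0.15402184867319826 13.65
lip in warmer mm [-79.5  -1.5  99.5] apron z 86.1
clock 13.8 n 10
[[-0.6,0.6,1.7,-0.01,0.12,-0.00],[-1.1,0.6,2.6,-0.01,0.19,-0.00],[-1.7,0.6,3.6,-0.01,0.27,-0.00],[-2.2,0.6,4.5,-0.01,0.34,-0.00],[-2.7,0.6,5.4,-0.01,0.42,-0.00],[-3.3,0.6,6.3,-0.01,0.49,-0.00],[-3.8,0.6,7.2,-0.01,0.57,-0.00],[-4.3,0.6,8.2,-0.01,0.64,-0.00],[-4.7,0.6,9.1,-0.01,0.72,-0.00],[-5.2,0.6,10.1,-0.01,0.79,-0.00]]
```

View pics/h_w.png

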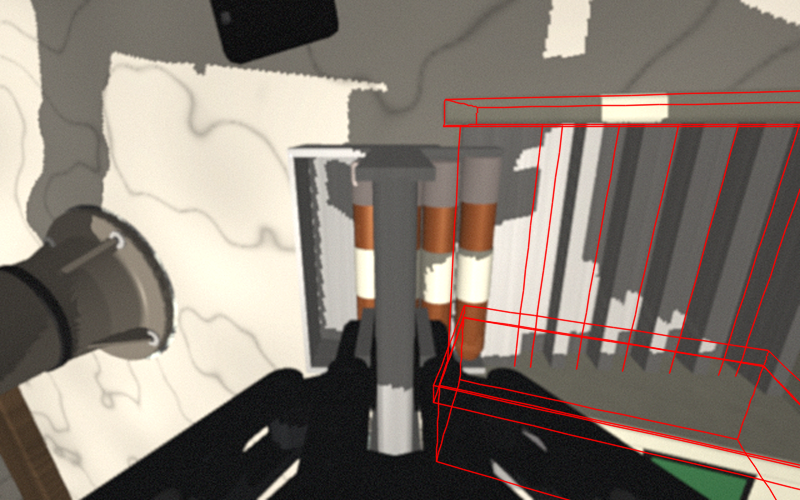

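View pics/h_scene.png

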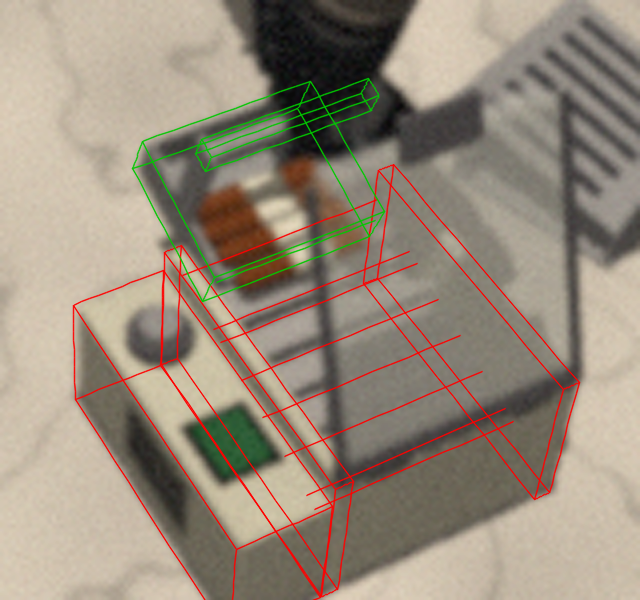

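Request:
drive_tool([
  [0,0,1,0,0.06,0],
  [-1,0,1,0,0.12,0],
  [-1,0,2,0,0.12,0],
  [-1,0,2,0,0.12,0],
  [-1,0,2,0,0.12,0],
  [-1,0,2,0,0.12,0],
  [-1,0,2,0,0.12,0],
  [-1,0,2,0,0.12,0],
  [-1,0,2,0,0.12,0],
  [-1,0,2,0,0.12,0],
])

```text
clock: 15.05
tcp_pos: [0.4804, 0.0522, 0.1981]
tool_rot: [180.0, 70.0, 171.3]
force: [0.1, -0.6, -3.5]
width: 0.151
```

```bash
python3 look.py i;  python3 - <<'E'
from tip import *
plan([(*tcp(-79,13,th),1) for th in np.arange(20,26,.6)])
E
```

```text
[0.48039646 0.05220139 0.19811911] [-31.5  30.   39.7  86.3 -19.   90.9   2.1] [ 0.06517749 -0.58512927 -3.46775271] 0.15095986213822848 15.05
lip in warmer mm [-78.9  -1.5  99.4] apron z 86.0
clock 15.2 n 10
[[0.4,0.5,0.1,-0.01,0.00,-0.00],[-0.1,0.5,1.0,-0.01,0.08,-0.00],[-0.7,0.5,1.9,-0.01,0.15,-0.00],[-1.2,0.5,2.8,-0.01,0.23,-0.00],[-1.8,0.5,3.7,-0.01,0.30,-0.00],[-2.3,0.5,4.6,-0.01,0.38,-0.00],[-2.8,0.5,5.5,-0.01,0.45,-0.00],[-3.4,0.5,6.4,-0.01,0.53,-0.00],[-3.9,0.5,7.4,-0.01,0.60,-0.01],[-4.4,0.5,8.3,-0.01,0.68,-0.01]]
```

View pics/i_w.png

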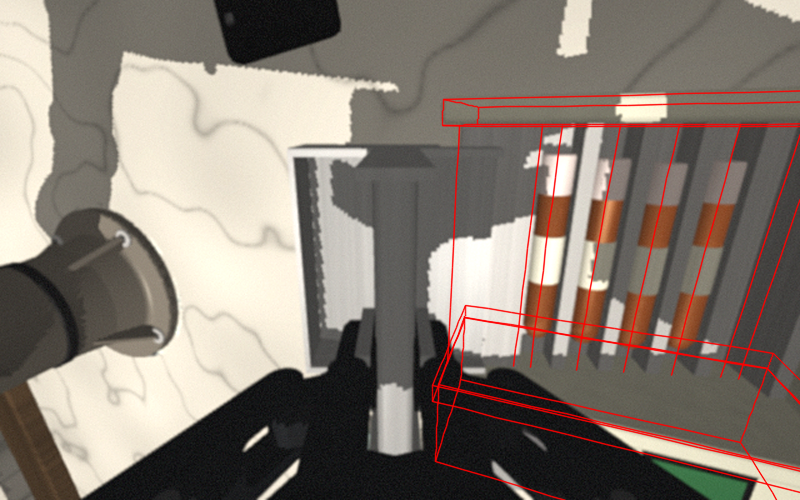

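View pics/i_scene.png

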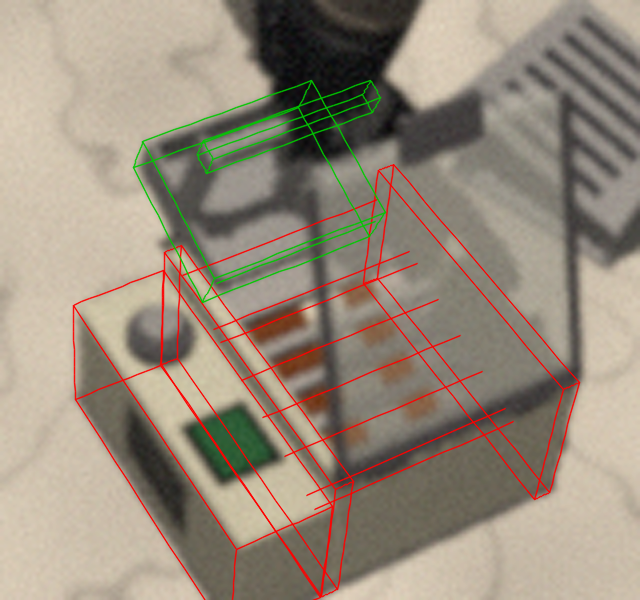

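```bash
cat > dk.py <<'E'
from ov import *
from mv import *
K=T(.4953,.3530,.056,11.2,15)
def dtcp(x,y,z):
    return K[:3,:3]@(np.array([x,y,z+114])/1000)+K[:3,3], tool(11.2,15)
E
python3 - <<'E'
from tip import *
from dk import dtcp
print(dtcp(20,0,0)[0],dtcp(-15,0,50)[0])
plan([((0.455,.056,.26),tool(-8.6,18),4),((0.44,.06,.30),tool(-6,15),3),((0.435,.15,.31),tool(0,15),3)])
E
```

```text
[0.54319404 0.36248328 0.16093916] [0.52272499 0.35843029 0.21829412]
clock 15.2 n 10
[[-12.3,-0.0,-11.3,-0.00,-0.06,-0.00],[-24.7,-0.1,-22.6,-0.01,-0.12,-0.00],[-37.0,-0.1,-34.0,-0.01,-0.19,-0.00],[-49.4,-0.1,-45.3,-0.01,-0.25,-0.00],[-60.1,0.5,-54.7,-0.12,-0.37,-0.04],[-70.9,1.0,-64.1,-0.22,-0.50,-0.07],[-81.7,1.6,-73.5,-0.32,-0.62,-0.10],[-82.7,31.0,-80.4,-0.56,-0.62,-0.18],[-83.7,60.4,-87.4,-0.80,-0.62,-0.25],[-84.7,89.8,-94.3,-1.04,-0.62,-0.33]]
```

Request:
drive_tool([
  [-10,0,-8,0,-0.06,0],
  [-23,0,-21,0,-0.12,0],
  [-37,0,-34,-0.01,-0.19,0],
  [-49,0,-45,-0.01,-0.25,0],
  [-60,0,-55,-0.12,-0.37,-0.04],
  [-71,1,-64,-0.22,-0.5,-0.07],
  [-82,2,-73,-0.32,-0.62,-0.1],
  [-83,25,-79,-0.52,-0.62,-0.17],
  [-84,57,-87,-0.78,-0.62,-0.25],
  [-85,90,-94,-1.04,-0.62,-0.33],
])

```text
clock: 16.45
tcp_pos: [0.4348, 0.1527, 0.31]
tool_rot: [179.9, 74.9, -179.9]
force: [0.3, 0.3, -4.2]
width: 0.152
```

```bash
python3 - <<'E'
from dk import *
p,R,m=state();print(p,m["joint_pos"].round(1),m["force"])
plan([((.49,.33,.30),tool(9,15),6),(*dtcp(-15,0,60),4)])
E
```

```text
[0.43483298 0.15270655 0.31003837] [-45.8  18.3  37.6  83.1 -13.2  97.3  -7.9] [ 0.31773375  0.32663205 -4.23031318]
clock 16.45 n 10
[[-0.8,29.5,9.4,-0.18,-0.00,-0.05],[-1.6,59.0,18.8,-0.35,-0.00,-0.10],[-2.4,88.5,28.3,-0.53,-0.00,-0.14],[-3.1,118.1,37.7,-0.71,-0.01,-0.19],[-3.9,147.6,47.1,-0.88,-0.01,-0.24],[-4.7,177.1,56.5,-1.06,-0.01,-0.29],[10.4,184.3,69.8,-1.13,-0.01,-0.31],[25.5,191.5,83.0,-1.19,-0.01,-0.32],[40.6,198.7,96.2,-1.26,-0.01,-0.34],[55.7,205.8,109.4,-1.33,-0.01,-0.36]]
```

Request:
drive_tool([
  [-1,25,8,-0.16,0,-0.04],
  [-2,57,18,-0.35,0,-0.1],
  [-2,88,28,-0.53,0,-0.14],
  [-3,118,38,-0.71,0,-0.19],
  [-4,148,47,-0.88,0,-0.24],
  [-5,177,56,-1.06,0,-0.29],
  [10,184,70,-1.13,0,-0.31],
  [25,191,83,-1.19,0,-0.32],
  [41,199,96,-1.26,0,-0.34],
  [56,206,109,-1.33,0,-0.36],
])

```text
clock: 17.7
tcp_pos: [0.5265, 0.3559, 0.2261]
tool_rot: [-179.8, 74.9, -168.8]
force: [-0.6, -0.4, -3.9]
width: 0.152
```

```bash
cat > look2.py <<'E'
from dk import *
import sys
tag=sys.argv[1]
p,R,m=state();print(p,m["joint_pos"].round(1),m["force"],m["width"],m["clock"])
M=np.eye(4); M[:3,:3]=R@np.array([[0,0,1],[0,1,0],[-1,0,0]]).T; M[:3,3]=p-M[:3,:3]@[0,0,.114]
print("carrier in deck mm",((np.linalg.inv(K)@M)[:3,3]*1000).round(1), Ro.from_matrix((np.linalg.inv(K)@M)[:3,:3]).as_euler('xyz',degrees=True).round(1))
dw=vision.read_camera("wrist"); over(dw,K,KL,0,0,640,400,1.25,tag+"_w.png")
for cam,(x0,y0,w,h,s) in {"top":(140,140,110,100,6),"scene":(390,80,110,120,5)}.items():
    d=vision.read_camera(cam)
    im=cv2.resize(d["color"][y0:y0+h,x0:x0+w,::-1],None,fx=s,fy=s,interpolation=cv2.INTER_CUBIC); im=cv2.convertScaleAbs(im,alpha=1.4,beta=10)
    lines(K,KL,d,im,np.array([x0,y0]),s,(0,0,255)); lines(M,CL,d,im,np.array([x0,y0]),s,(0,200,0)); cv2.imwrite(f"pics/{tag}_{cam}.png",im)
E
python3 look2.py j; python3 - <<'E'
from dk import *
plan([(*dtcp(-5,0,4),9)])
E
```

```text
[0.52646494 0.35585435 0.22608625] [-47.2  42.2  30.5  58.  -22.7  99.2 -10.6] [-0.60215941 -0.39431392 -3.87179166] 0.15177063153505246 17.7
carrier in deck mm [-14.2  -3.3  58.3] [-0.   0.1 -0.2]
clock 17.85 n 10
[[6.0,0.4,1.1,-0.00,-0.00,0.00],[12.0,0.7,2.2,-0.01,-0.01,0.00],[17.9,1.1,3.3,-0.01,-0.01,0.00],[23.9,1.4,4.4,-0.01,-0.01,0.00],[29.9,1.8,5.5,-0.01,-0.02,0.00],[35.9,2.1,6.6,-0.02,-0.02,0.01],[41.9,2.5,7.7,-0.02,-0.02,0.01],[47.9,2.9,8.8,-0.02,-0.03,0.01],[53.8,3.2,9.9,-0.03,-0.03,0.01],[53.8,3.2,9.9,-0.03,-0.03,0.01]]
```

View pics/j_w.png

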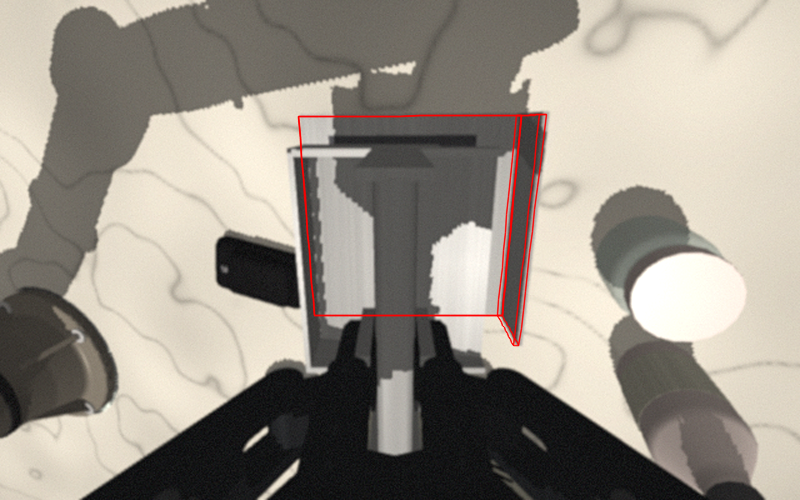

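View pics/j_top.png

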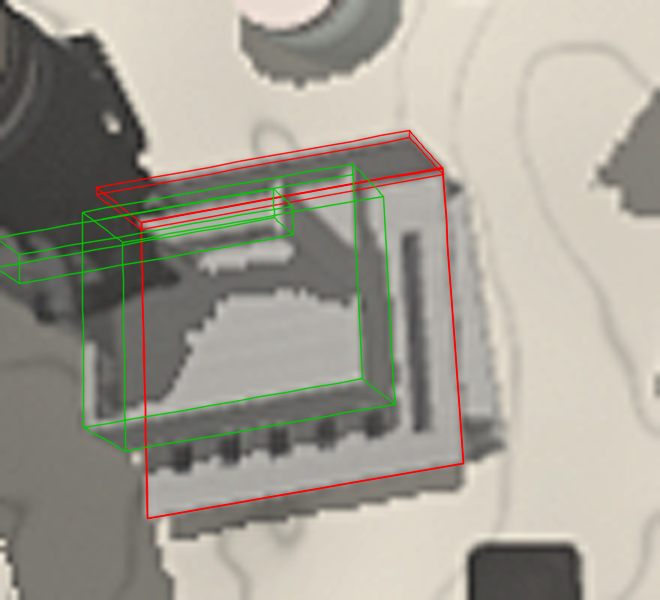

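View pics/j_scene.png

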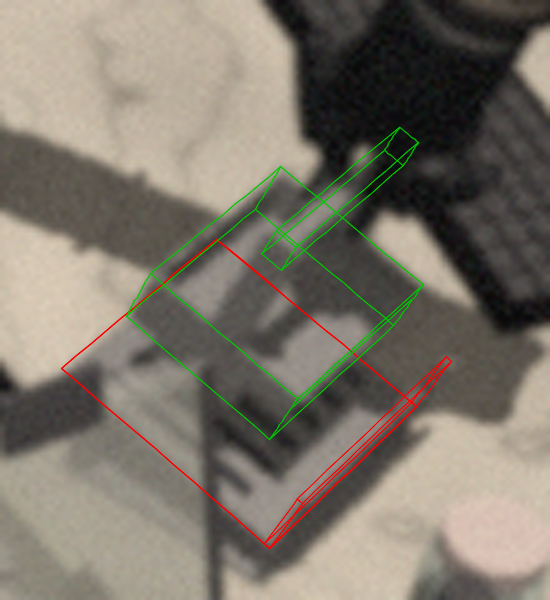

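Request:
drive_tool([
  [6,0,1,0,0,0],
  [12,1,2,0,0,0],
  [18,1,3,0,0,0],
  [24,1,4,0,0,0],
  [30,2,5,0,0,0],
  [36,2,7,0,0,0],
  [42,2,8,0,0,0],
  [48,3,9,0,0,0],
  [54,3,10,0,0,0],
  [54,3,10,0,0,0],
])

```text
clock: 19.1
tcp_pos: [0.5208, 0.3581, 0.1723]
tool_rot: [-179.8, 74.9, -168.7]
force: [0.5, -0.3, -3.5]
width: 0.151
```

```bash
python3 - <<'E'
from dk import *
p,R,m=state();print(p,m["force"])
print((np.linalg.inv(K)@np.r_[p,1])[:3]*1000)
plan([(*dtcp(-5,0,-1),4),(*dtcp(22,0,-1),6)])
E
```

```text
[0.52081138 0.35809713 0.17227968] [ 0.47877552 -0.32363452 -3.53862981]
[-4.96629682e+00  4.48700762e-02  1.19050863e+02]
clock 19.1 n 10
[[1.5,-0.0,-0.0,-0.01,-0.00,0.00],[3.0,-0.0,-0.0,-0.01,-0.01,0.00],[4.5,-0.0,-0.0,-0.02,-0.01,0.00],[6.1,-0.0,-0.0,-0.02,-0.01,0.00],[6.0,-0.0,4.5,-0.02,-0.01,0.00],[6.0,-0.0,9.0,-0.02,-0.01,0.00],[6.0,-0.0,13.5,-0.02,-0.01,0.00],[6.0,0.0,18.0,-0.02,-0.01,0.00],[6.0,0.0,22.5,-0.02,-0.01,0.00],[6.0,0.0,27.0,-0.02,-0.01,0.00]]
```

Request:
drive_tool([
  [1,0,0,0,0,0],
  [2,0,0,0,0,0],
  [3,0,0,0,0,0],
  [4,0,0,0,0,0],
  [5,0,0,0,0,0],
  [5,0,0,0,0,0],
  [5,0,0,0,0,0],
  [5,0,5,0,0,0],
  [5,0,10,0,0,0],
  [5,0,15,0,0,0],
])

```text
clock: 20.35
tcp_pos: [0.5345, 0.3608, 0.1642]
tool_rot: [-179.9, 74.9, -168.8]
force: [0.4, -0.7, -2.5]
width: 0.152
```

```bash
python3 - <<'E'
from dk import *
p,R,m=state();print(p,m["force"],K[:3,:3].T@m["force"],m["wrist_torque"])
print((np.linalg.inv(K)@np.r_[p,1])[:3]*1000)
E
```

```text
[0.53445046 0.36075742 0.1642165 ] [ 0.44539537 -0.6578796  -2.50487726] [ 0.94690666 -0.73186146 -2.33951689] [ 0.05381542 -0.25917651 -0.01355076]
[1.05431585e+01 5.31339428e-03 1.14858991e+02]
```

Request:
drive_tool([
  [1,0,2,0,0,0],
  [2,0,4,0,0,0],
  [2,0,6,0,0,0],
  [2,0,8,0,0,0],
  [2,0,9,0,0,0],
  [2,0,10,0,0,0],
  [2,0,11,0,0,0],
  [2,0,12,0,0,0],
  [2,0,13,0,0,0],
  [2,0,13,0,0,0],
])

```text
clock: 21.6
tcp_pos: [0.5452, 0.3631, 0.1613]
tool_rot: [179.9, 74.9, -169.0]
force: [-4.0, -0.8, 7.9]
width: 0.151
```

```bash
python3 - <<'E'
from dk import *
p,R,m=state();print(p,m["force"],K[:3,:3].T@m["force"],m["wrist_torque"])
print((np.linalg.inv(K)@np.r_[p,1])[:3]*1000)
E
python3 look2.py k
```

```text
[0.54517144 0.3630639  0.16129642] [-4.04271717 -0.83812294  7.91077229] [-6.03529926 -0.03692647  6.57268056] [-0.36702741  1.12296515  0.04570602]
[ 21.89011579   0.18548444 114.87631154]
[0.54517144 0.3630639  0.16129642] [-46.2  46.6  29.7  59.3 -24.   93.9  -9.3] [-4.04271717 -0.83812294  7.91077229] 0.15148791855013488 21.6
carrier in deck mm [21.7  0.3  0.9] [ 0.   0.1 -0.1]
```

View pics/k_w.png

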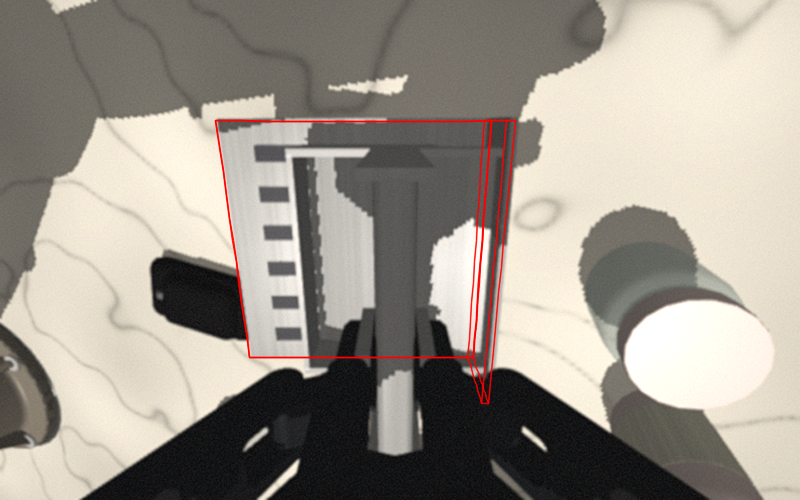

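View pics/k_top.png

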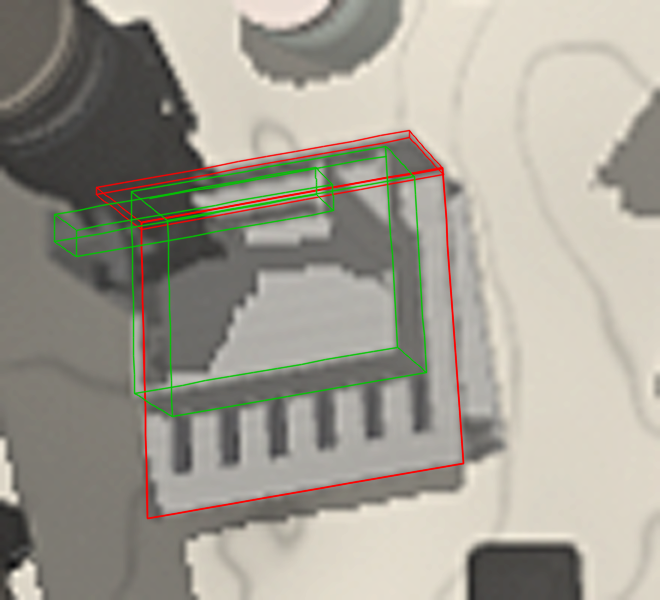

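Request:
drive_tool([
  [0,0,1,0,0,0],
  [0,0,2,0,0,0],
  [0,0,3,0,0,0],
  [0,0,4,0,0,0],
  [0,0,4,0,0,0],
  [0,0,4,0,0,0],
  [0,0,4,0,0,0],
  [0,0,4,0,0,0],
  [0,0,4,0,0,0],
  [0,0,4,0,0,0],
])

```text
clock: 23.0
tcp_pos: [0.5461, 0.3632, 0.1613]
tool_rot: [180.0, 74.5, -168.9]
force: [-8.3, -4.0, 12.9]
width: 0.156
```

```bash
python3 - <<'E'
from dk import *
p,R,m=state();print(p,m["force"],K[:3,:3].T@m["force"],m["wrist_torque"])
print((np.linalg.inv(K)@np.r_[p,1])[:3]*1000)
E
```

```text
[0.54611963 0.36318021 0.16131038] [-8.29031454 -4.040462   12.9404798 ] [-11.96261892  -2.35324817  10.19159642] [-0.87920268  2.63038462  0.25039502]
[ 22.80675996   0.11541359 115.13638025]
```

Request:
drive_tool([
  [0,0,-1,0,0,0],
  [-1,0,-2,0,0,0],
  [-1,0,-3,0,0,0],
  [-1,0,-3,0,0,0],
  [-1,0,-3,0,0,0],
  [-1,0,-3,0,0,0],
  [-1,0,-3,0,0,0],
  [-1,0,-3,0,0,0],
  [-1,0,-3,0,0,0],
  [-1,0,-3,0,0,0],
])

```text
clock: 24.25
tcp_pos: [0.5456, 0.3631, 0.1613]
tool_rot: [-180.0, 74.7, -168.9]
force: [-3.7, -2.0, 6.0]
width: 0.152
```

Request:
drive_tool([
  [0,0,0,0,0,0],
  [0,0,0,0,0,0],
  [0,0,0,0,0,0],
  [0,0,0,0,0,0],
  [0,0,0,0,0,0],
  [0,0,0,0,0,0],
  [-5,0,0,0,0,0],
  [-20,0,0,0,0,0],
  [-45,0,0,0,0,0],
  [-75,0,0,0,0,0],
], claw=0)

```text
clock: 25.5
tcp_pos: [0.5662, 0.3671, 0.2329]
tool_rot: [-179.8, 74.9, -168.8]
force: [0.3, -0.0, 0.3]
width: 1.001
```

```bash
python3 look2.py l; python3 - <<'E'
from dk import *
x=np.array([20,0,0])/1000
d=vision.read_camera("wrist"); M=K.copy(); M[:3,3]=K[:3,:3]@x+K[:3,3]
over(d,M,CL+KL[:0],0,0,640,400,1.25,"l_w2.png")
E
```

```text
[0.56620695 0.36710886 0.23286468] [-43.2  47.9  29.9  46.3 -24.6 104.7 -11.4] [ 0.29292819 -0.00893436  0.29097402] 1.0009958792112594 25.5
carrier in deck mm [23.9  0.1 75.6] [-0.   0.1 -0.2]
```

View pics/l_w2.png

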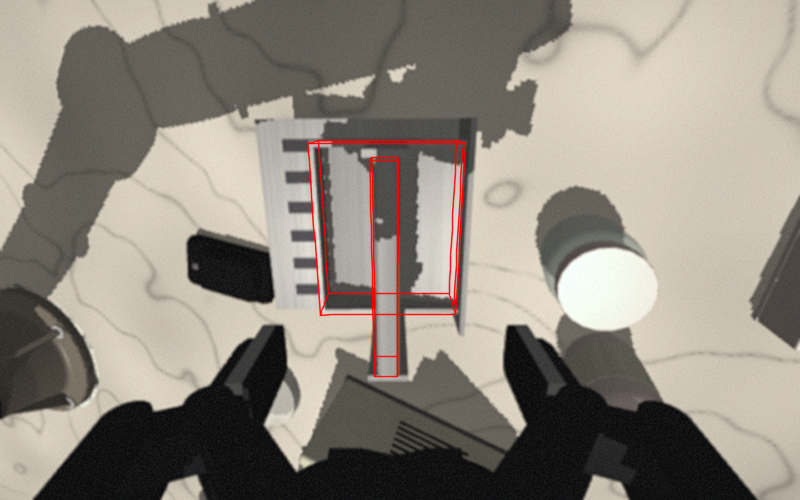

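View pics/l_w.png

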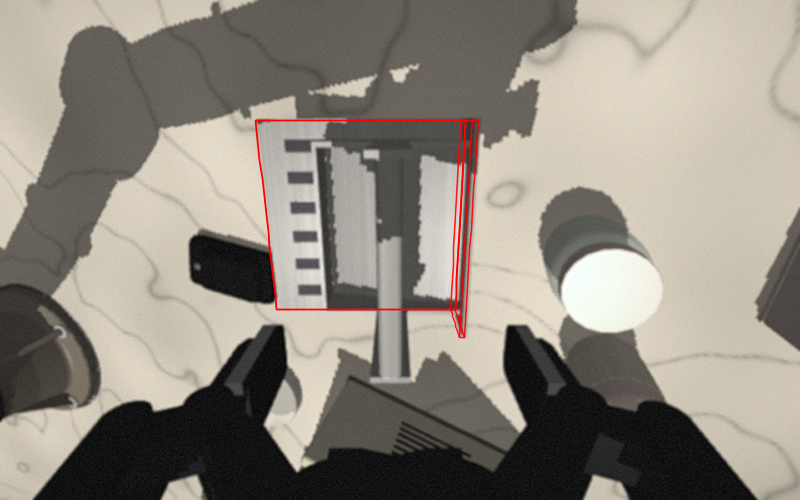

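```bash
cat > cv.py <<'E'
from tip import *
def ctcp(phi,r=190,clear=0,h=15,tilt=0):
    P=np.array([110-r*np.cos(phi)+4*np.sin(phi), 118+r*np.sin(phi)+4*np.cos(phi)])+clear*np.array([np.sin(phi),np.cos(phi)])
    q=np.array([P[0]+h,0,P[1]+19])/1000
    return W[:3,:3]@q+W[:3,3], tool(-8.6,tilt)
E
python3 - <<'E'
from cv import *
for ph in (1.45,1.25,.8,.4,0): print(ph,ctcp(ph,clear=0)[0].round(4))
plan([((.57,.33,.40),tool(5,8),4),((.65,.14,.43),tool(-4,2),4),((.70,.02,.43),tool(-8.6,0),2)])
E
```

```text
1.45 [0.6859 0.0226 0.3261]
1.25 [0.6491 0.0282 0.3186]
0.8 [0.5765 0.0392 0.2761]
0.4 [0.5331 0.0457 0.2147]
0 [0.5167 0.0482 0.141 ]
clock 25.7 n 10
[[-40.2,-9.2,-11.7,0.18,-0.22,0.04],[-80.4,-18.5,-23.5,0.37,-0.43,0.08],[-120.6,-27.7,-35.2,0.55,-0.65,0.11],[-160.8,-37.0,-47.0,0.74,-0.87,0.15],[-170.8,-87.4,-38.7,1.02,-1.05,0.18],[-180.7,-137.9,-30.5,1.30,-1.24,0.22],[-190.7,-188.3,-22.2,1.58,-1.42,0.25],[-200.6,-238.8,-14.0,1.86,-1.61,0.28],[-204.0,-302.5,-1.4,2.15,-1.73,0.30],[-207.3,-366.1,11.2,2.44,-1.85,0.32]]
```

Request:
drive_tool([
  [-40,-9,-12,0.18,-0.22,0.04],
  [-80,-18,-23,0.37,-0.43,0.08],
  [-121,-28,-35,0.55,-0.65,0.11],
  [-161,-37,-47,0.74,-0.87,0.15],
  [-171,-87,-39,1.02,-1.05,0.18],
  [-181,-138,-30,1.3,-1.24,0.22],
  [-191,-188,-22,1.58,-1.42,0.25],
  [-201,-239,-14,1.86,-1.61,0.28],
  [-204,-302,-1,2.15,-1.73,0.3],
  [-207,-362,11,2.44,-1.85,0.32],
], claw=255)

```text
clock: 26.95
tcp_pos: [0.6987, 0.024, 0.4284]
tool_rot: [-172.4, 89.8, 179.0]
force: [0.7, 0.8, -0.4]
width: -0.004
```

```bash
python3 - <<'E'
from cv import *
p,R,m=state();print(p,m["tool_rot"],m["joint_pos"].round(1))
d=vision.read_camera("wrist"); cv2.imwrite("pics/m_w.png",d["color"][:,:,::-1])
a=ctcp(1.45,clear=5)[0]
print(a)
plan([(np.r_[a[0]+.012,a[1]-.002,.40],tool(-8.6),4),(np.r_[a[0]+.008,a[1],a[2]],tool(-8.6),5)])
d=vision.read_camera("scene"); crop(d,240,60,260,220,3,"m_s.png")
E
```

```text
[0.69871471 0.02401828 0.42839064] [-172.37556877   89.83433258  179.02744011] [ -9.5  43.4  27.2  23.  -20.4 115.7  -6.7]
[0.69079041 0.02189576 0.32669999]
clock 27.0 n 10
[[6.3,2.4,0.3,-0.03,-0.01,0.02],[12.7,4.8,0.6,-0.07,-0.02,0.04],[19.0,7.3,0.9,-0.10,-0.02,0.06],[25.4,9.7,1.2,-0.14,-0.03,0.08],[40.0,10.1,0.4,-0.14,-0.03,0.08],[54.7,10.5,-0.4,-0.14,-0.03,0.08],[69.4,10.9,-1.2,-0.14,-0.03,0.08],[84.0,11.4,-2.0,-0.14,-0.03,0.08],[98.7,11.8,-2.7,-0.14,-0.03,0.08],[98.7,11.8,-2.7,-0.14,-0.03,0.08]]
```

View pics/m_w.png

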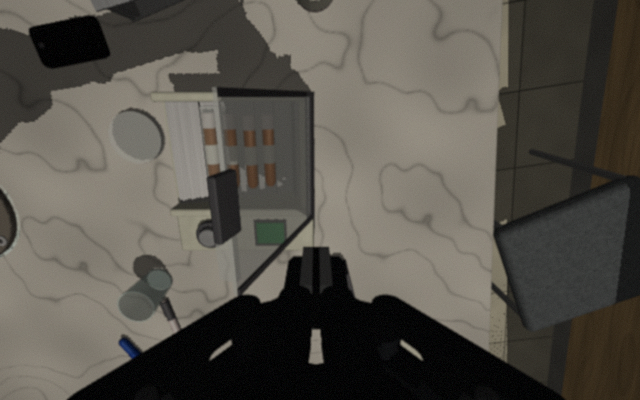

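View pics/m_s.png

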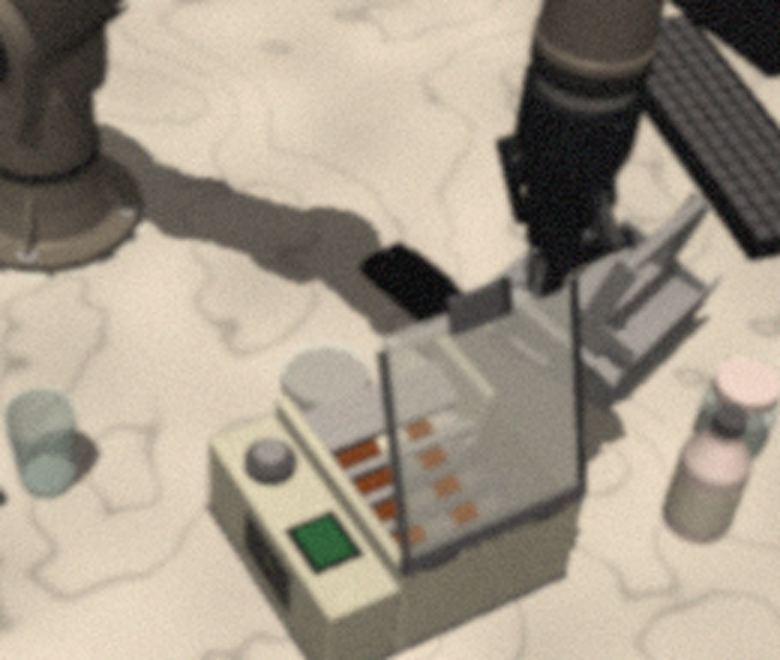

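Request:
drive_tool([
  [6,1,0,-0.03,0,0.02],
  [13,1,0,-0.07,0,0.04],
  [19,2,1,-0.1,0,0.06],
  [28,2,1,-0.14,-0.03,0.08],
  [40,2,1,-0.14,-0.03,0.08],
  [55,2,0,-0.14,-0.03,0.08],
  [69,2,-1,-0.14,-0.03,0.08],
  [84,2,-2,-0.14,-0.03,0.08],
  [99,2,-3,-0.14,-0.03,0.08],
  [101,2,-3,-0.14,-0.03,0.08],
])

```text
clock: 28.3
tcp_pos: [0.6947, 0.0278, 0.3263]
tool_rot: [96.3, 89.4, 88.8]
force: [0.2, 1.0, -0.8]
width: -0.005
```

```bash
python3 - <<'E'
from cv import *
p,R,m=state();print(p,m["tool_rot"],m["joint_pos"].round(1),m["force"])
d=vision.read_camera("wrist"); cv2.imwrite("pics/n_w.png",d["color"][:,:,::-1])
plan([(*ctcp(ph),1) for ph in (1.42,1.34,1.26,1.18,1.1,1.0,.9,.8,.7,.6)])
d=vision.read_camera("scene"); crop(d,290,80,180,180,4,"n_s.png")
E
```

```text
[0.69474487 0.02784251 0.32630644] [96.28836993 89.41981219 88.84180662] [-15.6  37.4  27.6  49.2 -17.   96.4  -2.4] [ 0.16696232  0.97561306 -0.80517961]
clock 28.35 n 10
[[1.6,-6.1,-14.2,0.14,0.00,-0.07],[4.1,-5.8,-29.1,0.14,0.00,-0.07],[7.9,-5.6,-43.9,0.14,0.00,-0.07],[12.8,-5.3,-58.2,0.14,0.00,-0.07],[18.9,-5.1,-72.2,0.14,0.00,-0.07],[28.0,-4.9,-88.9,0.14,0.00,-0.07],[38.7,-4.7,-104.5,0.14,0.00,-0.07],[50.9,-4.5,-119.1,0.14,0.00,-0.07],[64.5,-4.4,-132.3,0.14,0.00,-0.07],[79.4,-4.3,-144.1,0.14,0.00,-0.07]]
```

View pics/n_w.png

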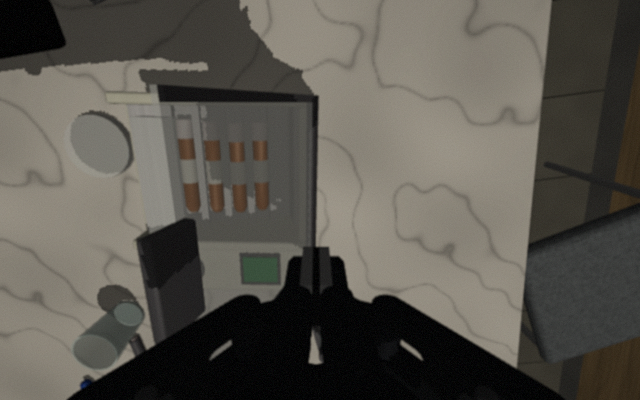

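View pics/n_s.png

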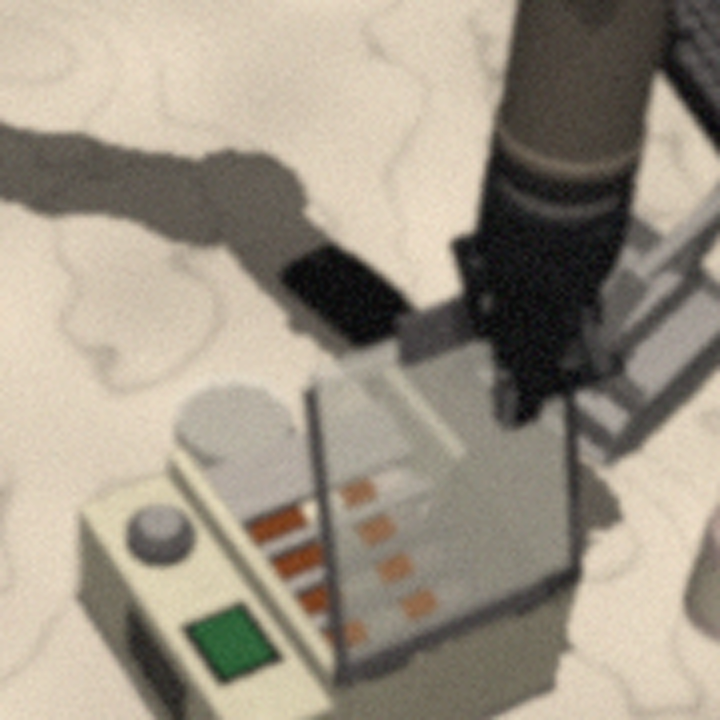

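Request:
drive_tool([
  [1,-3,-14,0.14,0,-0.07],
  [4,-6,-29,0.14,0,-0.07],
  [8,-6,-44,0.14,0,-0.07],
  [13,-5,-58,0.14,0,-0.07],
  [19,-5,-72,0.14,0,-0.07],
  [28,-5,-89,0.14,0,-0.07],
  [39,-5,-104,0.14,0,-0.07],
  [51,-5,-119,0.14,0,-0.07],
  [64,-4,-132,0.14,0,-0.07],
  [79,-4,-144,0.14,0,-0.07],
])

```text
clock: 29.65
tcp_pos: [0.5534, 0.0426, 0.2502]
tool_rot: [12.3, 89.6, 3.7]
force: [0.4, 0.3, 1.0]
width: -0.002
```

```bash
python3 - <<'E'
from cv import *
p,R,m=state();print(p,m["tool_rot"],m["joint_pos"].round(1),m["force"])
plan([(*ctcp(ph),1) for ph in (.52,.44,.36,.28,.2,.12,.06,0,-.01,-.015)])
d=vision.read_camera("scene"); crop(d,290,80,180,180,4,"o_s.png")
E
```

```text
[0.55344067 0.04263465 0.25017111] [12.25647359 89.62504369  3.66337369] [-27.5  19.3  28.7  87.   -9.4  75.7  -6.5] [0.4300306  0.31949135 0.98268567]
clock 29.65 n 10
[[15.2,0.0,-10.1,0.00,0.05,-0.01],[28.5,-0.0,-17.5,0.00,0.05,-0.01],[42.3,-0.0,-23.8,0.00,0.05,-0.01],[56.6,-0.0,-29.0,0.00,0.05,-0.01],[71.3,-0.1,-33.0,0.00,0.05,-0.01],[86.2,-0.1,-35.8,0.00,0.05,-0.01],[97.5,-0.1,-37.2,0.00,0.05,-0.01],[108.9,-0.1,-37.8,0.00,0.05,-0.01],[110.8,-0.1,-37.9,0.00,0.05,-0.01],[111.8,-0.1,-37.9,0.00,0.05,-0.01]]
```

View pics/o_s.png

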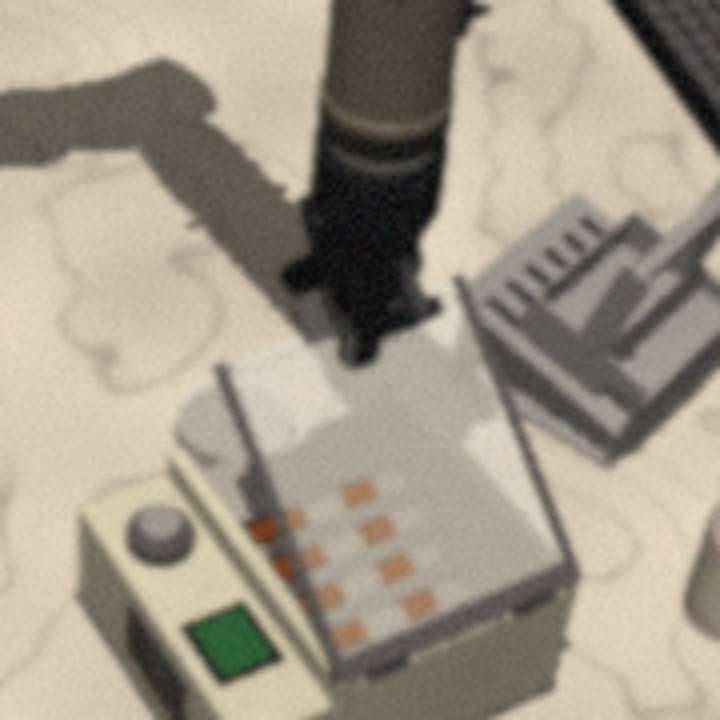

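Request:
drive_tool([
  [15,0,-10,0,0,0],
  [28,0,-17,0,0,0],
  [42,0,-24,0,0,0],
  [57,0,-29,0,0,0],
  [71,0,-33,0,0,0],
  [86,0,-36,0,0,0],
  [97,0,-37,0,0,0],
  [109,0,-38,0,0,0],
  [113,0,-38,0,0,0],
  [114,0,-38,0,0,0],
])

```text
clock: 30.95
tcp_pos: [0.516, 0.0482, 0.1407]
tool_rot: [43.4, 89.7, 34.8]
force: [-13.6, -1.4, 40.2]
width: -0.003
```

```bash
python3 - <<'E'
from cv import *
p,R,m=state();print(p,m["tool_rot"],m["joint_pos"].round(1),m["force"])
d=vision.read_camera("scene"); crop(d,290,80,180,180,4,"p_s.png")
E
```

```text
[0.51604689 0.04820466 0.14068547] [43.3927797  89.71223911 34.78620078] [-28.6  20.4  27.3 101.9 -10.8  60.1  -5.9] [-13.56621102  -1.39476336  40.21872205]
```

View pics/p_s.png

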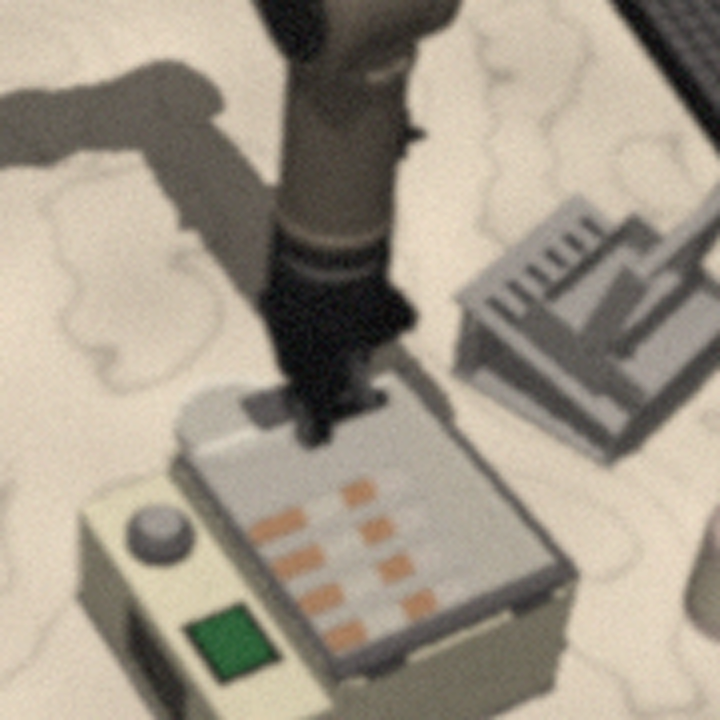

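```bash
python3 - <<'E'
from cv import *
plan([((.516,.048,.185),tool(-8.6),3),((.5112,-.075,.185),tool(-8.6),4),((.5112,-.075,.150),tool(-8.6),2)])
E
```

```text
clock 31.0 n 10
[[-14.8,-0.0,0.1,-0.00,0.01,-0.01],[-29.5,-0.1,0.1,-0.00,0.02,-0.02],[-44.3,-0.1,0.2,-0.00,0.03,-0.03],[-44.4,-30.7,3.6,-0.00,0.03,-0.03],[-44.5,-61.3,7.0,-0.00,0.03,-0.03],[-44.6,-91.9,10.4,-0.00,0.03,-0.03],[-44.7,-122.4,13.8,-0.00,0.03,-0.03],[-27.2,-122.5,13.8,-0.00,0.03,-0.03],[-9.7,-122.6,13.7,-0.00,0.03,-0.03],[-9.7,-122.6,13.7,-0.00,0.03,-0.03]]
```

Request:
drive_tool([
  [-15,0,0,0,0,0],
  [-30,0,0,0,0,0],
  [-48,0,0,0,0,0],
  [-48,-31,4,0,0,0],
  [-48,-61,7,0,0,0],
  [-48,-92,10,0,0,0],
  [-48,-122,14,0,0,0],
  [-30,-122,14,0,0,0],
  [-13,-122,14,0,0,0],
  [-13,-122,14,0,0,0],
])

```text
clock: 32.25
tcp_pos: [0.5099, -0.0742, 0.1464]
tool_rot: [-168.3, 89.9, -176.9]
force: [0.3, -0.2, 0.2]
width: -0.0
```

```bash
python3 - <<'E'
from cv import *
p,R,m=state();print(p,m["tool_rot"],m["joint_pos"].round(1),m["force"])
d=vision.read_camera("scene"); crop(d,290,80,180,180,4,"q_s.png")
d=vision.read_camera("top"); crop(d,235,110,130,110,6,"q_t.png")
d=vision.read_camera("wrist"); cv2.imwrite("pics/q_w.png",d["color"][:,:,::-1])
plan([((.5112,-.075,.131),tool(-8.6),5)])
E
```

```text
[ 0.50985391 -0.07417233  0.14635715] [-168.31383758   89.9464101  -176.90558392] [-17.6  20.3  30.6 101.7 -11.6  61.2   8.5] [ 0.29433023 -0.15668669  0.1876955 ]
clock 32.4 n 10
[[3.5,-0.1,-0.1,0.00,0.01,-0.00],[7.0,-0.2,-0.2,0.00,0.01,-0.00],[10.4,-0.4,-0.3,0.00,0.02,-0.00],[13.9,-0.5,-0.4,0.00,0.02,-0.00],[17.4,-0.6,-0.5,0.00,0.03,-0.00],[17.4,-0.6,-0.5,0.00,0.03,-0.00],[17.4,-0.6,-0.5,0.00,0.03,-0.00],[17.4,-0.6,-0.5,0.00,0.03,-0.00],[17.4,-0.6,-0.5,0.00,0.03,-0.00],[17.4,-0.6,-0.5,0.00,0.03,-0.00]]
```

View pics/q_s.png

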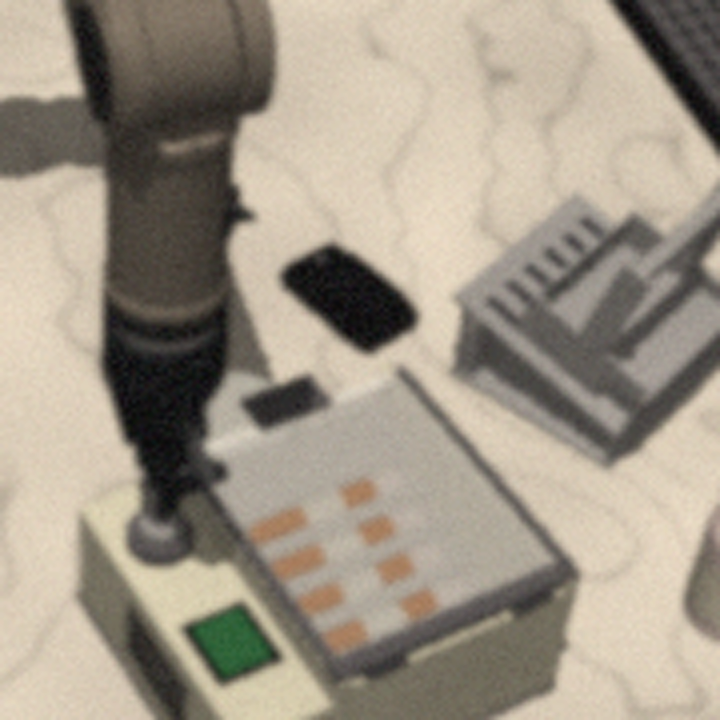

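View pics/q_w.png

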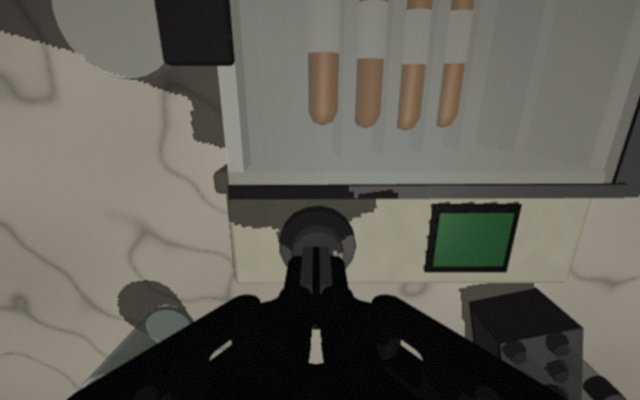

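View pics/q_t.png

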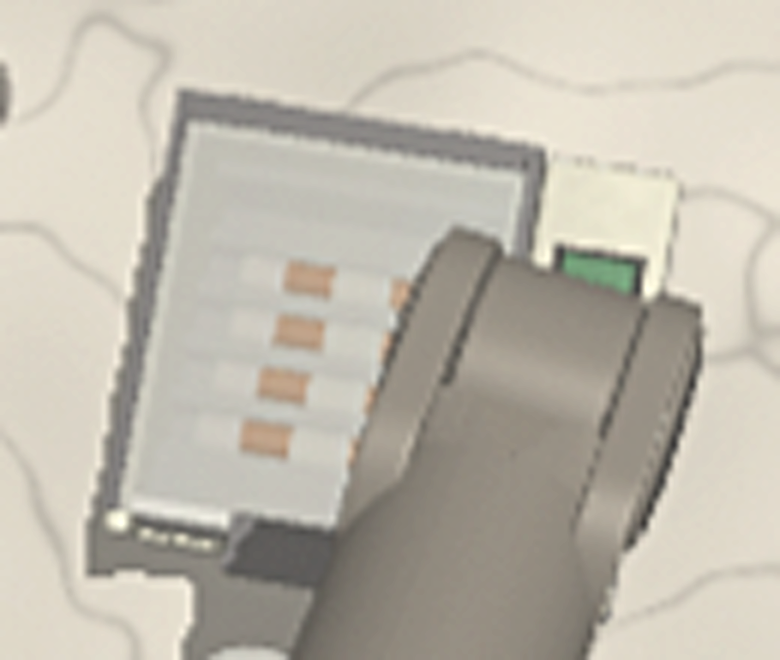

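Request:
drive_tool([
  [4,0,0,0,0,0],
  [8,0,0,0,0,0],
  [11,0,0,0,0,0],
  [13,0,0,0,0,0],
  [15,0,0,0,0,0],
  [17,0,0,0,0,0],
  [18,0,0,0,0,0],
  [18,0,0,0,0,0],
  [18,0,0,0,0,0],
  [18,0,0,0,0,0],
])

```text
clock: 33.65
tcp_pos: [0.5117, -0.0744, 0.1347]
tool_rot: [32.4, 89.7, 23.8]
force: [-8.5, 2.5, 30.0]
width: 0.001
```

```bash
python3 - <<'E'
from cv import *
p,R,m=state();print(p,m["force"])
d=vision.read_camera("scene"); crop(d,300,180,70,70,10,"r_s.png")
d=vision.read_camera("wrist"); crop(d,220,150,200,150,4,"r_w.png")
E
```

```text
[ 0.51171059 -0.07444744  0.13466578] [-8.45278949  2.54503389 29.99301441]
```

View pics/r_s.png

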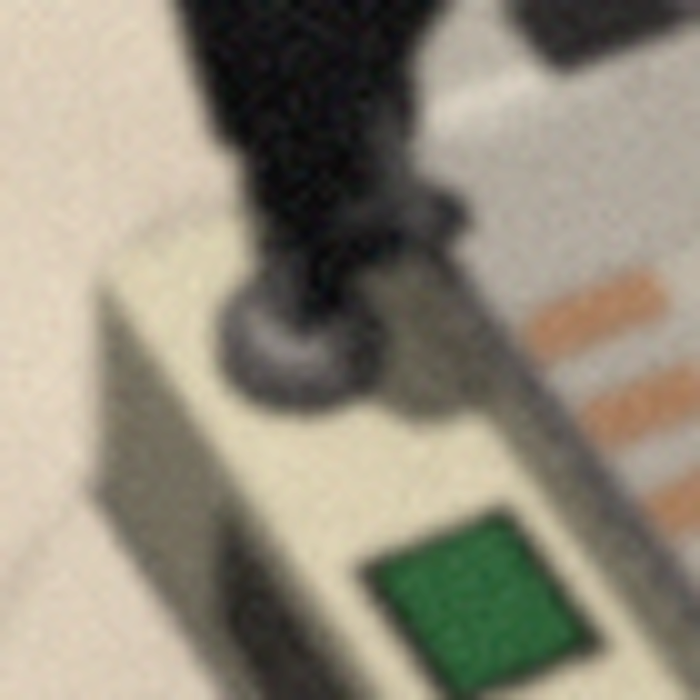

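View pics/r_w.png

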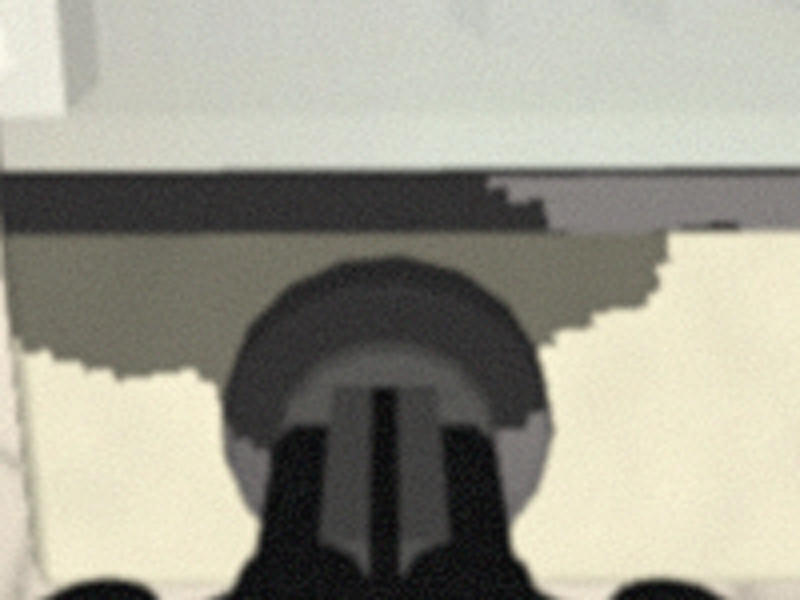

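Request:
drive_tool([
  [-2,0,0,0,0,0],
  [-4,0,0,0,0,0],
  [-6,0,0,0,0,0],
  [-7,0,0,0,0,0],
  [-7,0,0,0,0,0],
  [-7,0,0,0,0,0],
  [-7,0,0,0,0,0],
  [-7,0,0,0,0,0],
  [-7,0,0,0,0,0],
  [-7,0,0,0,0,0],
])

```text
clock: 35.0
tcp_pos: [0.5115, -0.0744, 0.137]
tool_rot: [6.2, 89.8, -2.4]
force: [2.5, 0.8, 3.5]
width: -0.002
```

Request:
drive_tool([
  [-1,0,0,0,0,0],
  [-2,0,0,0,0,0],
  [-3,0,0,0,0,0],
  [-3,0,0,0,0,0],
  [-3,0,0,0,0,0],
  [-3,0,0,0,0,0],
  [-3,0,0,0,0,0],
  [-3,0,0,0,0,0],
  [-3,0,0,0,0,0],
  [-3,0,0,0,0,0],
])

```text
clock: 36.25
tcp_pos: [0.5109, -0.0745, 0.1397]
tool_rot: [5.5, 89.9, -3.1]
force: [1.5, -0.4, 2.8]
width: 0.004
```

Request:
drive_tool([
  [-1,0,0,0,0,0],
  [-2,0,0,0,0,0],
  [-2,0,0,0,0,0],
  [-2,0,0,0,0,0],
  [-2,0,0,0,0,0],
  [-2,0,0,0,0,0],
  [-2,0,0,0,0,0],
  [-2,0,0,0,0,0],
  [-2,0,0,0,0,0],
  [-2,0,0,0,0,0],
])

```text
clock: 37.5
tcp_pos: [0.5111, -0.0744, 0.1418]
tool_rot: [6.6, 89.8, -1.9]
force: [-0.3, -0.0, -0.1]
width: 0.0
```

Request:
drive_tool([
  [-10,0,0,0,0,0],
  [-40,0,0,0,0,0],
  [-80,0,-10,0,0,0],
  [-120,0,-30,0,0,0],
  [-150,0,-50,0,0,0],
  [-170,-30,-70,0,0,0],
  [-180,-60,-90,0,0,0],
  [-190,-90,-100,0,0,0],
  [-190,-110,-110,0,0,0],
  [-190,-110,-110,0,0,0],
])

```text
clock: 38.75
tcp_pos: [0.3845, -0.1685, 0.3324]
tool_rot: [10.5, 89.7, 1.6]
force: [0.9, -0.4, -0.1]
width: -0.005
```

```bash
python3 - <<'E'
from dk import *
p,R,m=state();print(p,m["force"],m["clock"])
d=vision.read_camera("top"); cv2.imwrite("pics/s_t.png",cv2.convertScaleAbs(d["color"][:,:,::-1],alpha=1.3))
crop(d,235,110,130,110,6,"s_tw.png")
M=K.copy(); M[:3,3]=K[:3,:3]@[.02,0,0]+K[:3,3]
over(d,M,CL,140,140,110,100,6,"s_tk.png")
d=vision.read_camera("scene"); crop(d,290,110,200,170,4,"s_s.png"); over(d,M,CL,390,80,110,120,5,"s_sk.png")
E
```

```text
[ 0.38449155 -0.16850618  0.33241912] [ 0.86018344 -0.39443653 -0.14236887] 38.75
```

View pics/s_t.png

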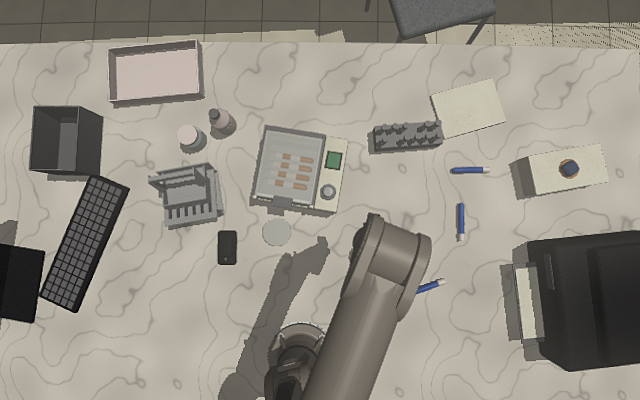

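View pics/s_tw.png

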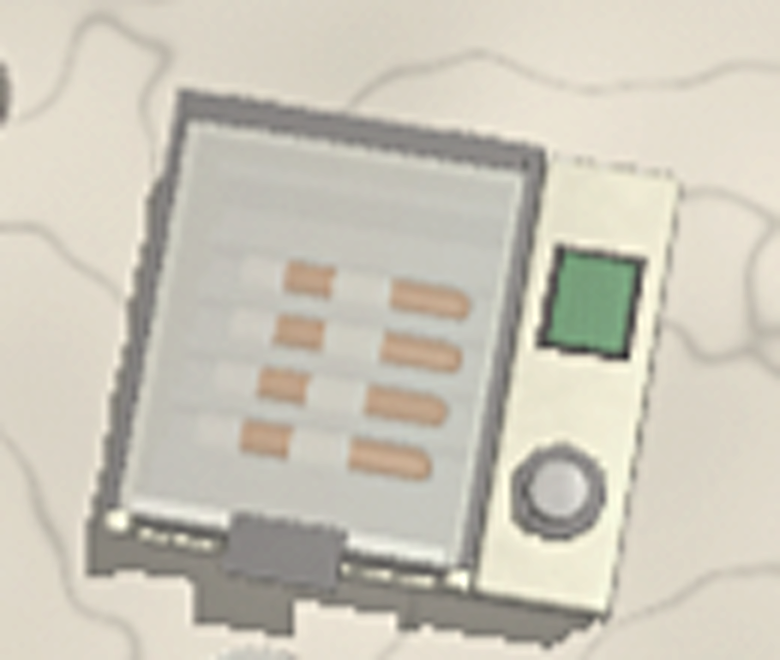

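View pics/s_tk.png

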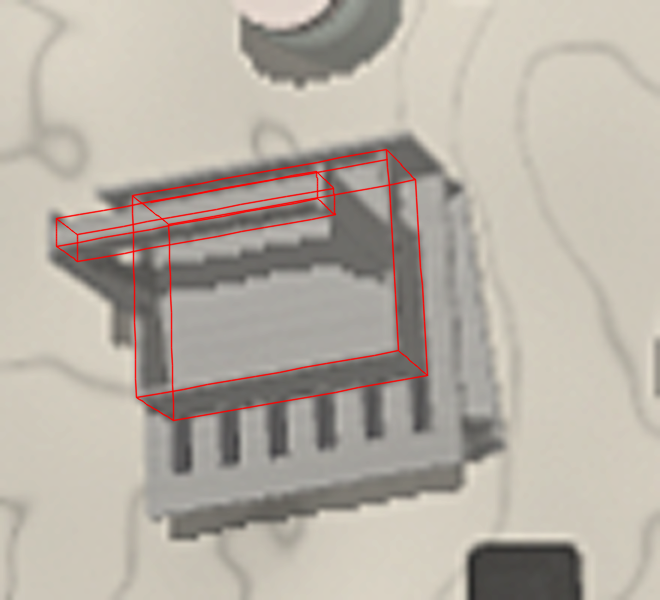

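View pics/s_s.png

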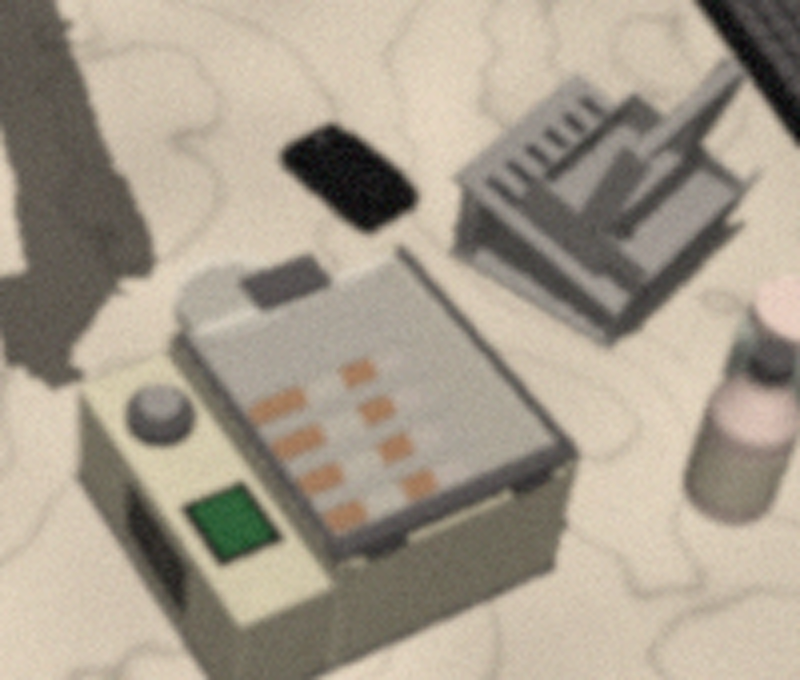

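View pics/s_sk.png

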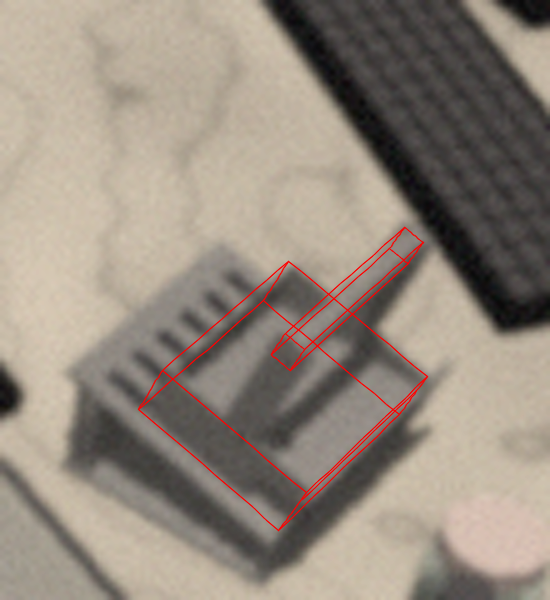

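```bash
python3 -c "
from cell import order
print(order.sign_off())"
```

```text
the job is handed in; nothing more can be done
None
```

The job is done and handed in at about 39 s on the robot's clock; no check failed.

- **Tubes:** I tipped the carrier slowly, lip about 13 mm over the apron, to about 20°. All four amber tubes lie one each in grooves 1 to 4, and none fell on the bench.
- **Carrier:** I pushed it along the deck until it stopped against the backstop, then let go. A further 4 mm of push moved it only 0.9 mm. In the last pictures it lies flat and matches the expected pose on the deck. My reading of its position was 2 to 3 mm past nominal, which I put down to my measurement of where the rack stands.
- **Cover:** It is shut level. The fingertips met its outer face at about 122 mm, the closed height, under a 40 N press.
- **Start button:** I pressed it to its hard stop at 30 N, and it sprang back. The travel I measured was about 6 mm, enough to count as pressed. Both its top and its stop read about 3.5 mm higher than the nominal heights.
- **Other things:** In the last pictures everything in view stands where it was. The arm hides the beaker and the marker in the last top view, so I could not check those two at the end.

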